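# Find the waterlogged side of a sharpening stone and hold it down

### The job

The barber's wet sharpening stone was left standing in its trough and has soaked up water on one side, which cannot be seen. Press the sharpener's open drive cover down until it snaps shut, and only then turn the stone by its hand crank, feel which side of the stone is heavy, and bring the heavy side straight down. Finish still holding the stone there by the crank grip, motionless, so that the light side on top can be chalked; leave the other things on the bench where they are.

Things in the scene. Friction and masses are not known exactly. Their poses are not given: they have to be found in the camera images.
- sharpener: Water-cooled sharpening machine, fixed to the bench, in different places and turned up to 14 degrees. Origin: on the bench under the middle of its grey housing (160 along x, 120 along y, 194 high without cover). Its x points away from the robot's side, its y along the wheel axle, which is level, 130 mm above the bench at x = 0. Stone and crank on the +y side; leather honing wheel (diameter 172) on the -y side.
- stone: Grey sharpening wheel, diameter 200, 40 thick, its middle 122 mm along the sharpener's y. Origin: its centre, on the axle; own y along the axle (as the sharpener's y), own x towards the crank grip. Turns endlessly either way. One side, at any angle to the crank, is about 0.24 kg (0.2 to 0.27) heavier, centred 78 mm from the axle: up to 0.15 to 0.21 N m. It starts at least 50 degrees from straight down.
- stone_top (a point): Fixed point on the top of the stone's rim, above the axle, 230 mm above the bench. The drive drags on the stone with about 0.22 N m, so it stays where it is left; turning is stiff while the heavy side rises and light while it sinks. An empty black drip trough (210 x 60, rim 74 mm above the bench) surrounds the stone's bottom.
- handle (a point): Middle of the wooden crank grip: a round sleeve 24 in diameter, 90 long, lying along the axle direction and spinning freely on its pin. It goes round the axle at 70 mm radius, 103 mm outward (+y) from the stone's middle plane, so 60 to 200 mm above the bench. The crank arm and nuts end 40 mm outward from the middle plane; a counterweight on the arm balances the grip, so the crank adds no heavy side.
- drive_cover (a joint): Angle of the silver drive cover (170 long, 126 wide, 10 thick): 0 = shut, growing as it opens upwards; starts at 0.4 to 1.0 rad. Its free edge is on the robot's side. The stiff hinge stays where left (about 2 N at the free edge moves it); wide open, push on its sloping top face, as pressing down on the bare edge jams. Over the edge's last 13 mm a sprung ball catch resists with 7 to 10 N, then snaps it home.
- cover_hinge (a point): Middle of the cover's hinge line (parallel to the sharpener's y), at the far top edge of the housing, 82 mm beyond the sharpener's origin in its x, 194 mm above the bench. The cover swings about it.
- cover_edge (a point): Middle of the black rubber press pad (22 x 60) on top of the cover, near its free edge, 146 mm from the hinge line; 205 mm above the bench when shut.
- clipper: Bystander: silver battery clipper lying on the bench, about 165 x 44 x 35. Origin under its middle.
- comb1: Bystander: grey plastic guard comb, the shortest of four lying in a row in any order, about 32 x 46 x 12.
- comb2: Bystander: grey plastic guard comb, the second shortest of four lying in a row in any order, about 36 x 46 x 12.
- comb3: Bystander: grey plastic guard comb, the second longest of four lying in a row in any order, about 40 x 46 x 12.
- comb4: Bystander: grey plastic guard comb, the longest of four lying in a row in any order, about 44 x 46 x 12.
- jar: Bystander: round glass jar with a steel twist cap, diameter 76, 88 high. Origin under its middle.
- organiser: Bystander: clear acrylic organiser on a turntable, 130 x 150 x 85 on a disc of diameter 210; origin on the turntable axis.
- tool_bar: Bystander: U-shaped steel tool bar of 12 mm rod, 120 x 100, lying flat.
- chalk: Bystander: white chalk stick 70 x 13 x 13.

How it is judged:
By the outcome, as a careful person would: the job done as asked, in the order asked, and still so for the second after the job is handed in, while the arm keeps its last pose, push and grip.
It also fails if it takes over 67 s, if anything falls off the work surface, if the arm or the gripper's body presses on something with over 40 N, if the wrist force passes 120 N, or if a joint passes its speed limit or range.

### The arm

A 7-joint arm with a two-finger parallel gripper is mounted at the origin on the work surface. World frame = base frame: x ahead of the robot, y to its left, z up, the work surface at z = 0. Lengths are in mm, angles in rad, forces in N, time in s.
With the tool pointing down it reaches from about 400 to 875 mm from the base axis. Payload 4.4 kg.
Tool frame: the origin (TCP) lies at the very end of the fingers, on their centre line; the grasp point (between the pads) lies 19 mm behind it; z points along the fingers, x is the direction in which the jaws open and shut, and the axes are right-handed (so a half turn about z gives the same grasp; the last joint's range is limited). The gripper opens to 85 mm and grips with 20 to 120 N. Pads are 22 mm wide; open, the fingers measure 114 mm over their backs; the gripper's body (76 mm by 85 mm) begins 54 mm behind the grasp point. The pads swing forward as they close: fully open they stand 13 mm farther back than shut.
Start: joints at [-1.361, 0.628, 0.038, 1.517, -0.027, 0.996, -0.02], TCP at [176.981, 625.456, 231.313] pointing down, gripper open.
Joint ranges: [-3.06, 3.06], [-0.37, 2.12], [-1.25, 1.32], [0.18, 2.47], [-1.1, 4.24], [0.23, 1.98], [-2.94, 2.94]. Speed limits (rad/s): [2.57, 2.57, 3.14, 3.14, 3.14, 3.14, 3.14].

### API

Orientations are given as [roll, pitch, yaw] about the fixed x, y, z axes, in that order (R = Rz(yaw) Ry(pitch) Rx(roll)).
In Python, from cell import ctrl, get_image, job, models gives the robot as it stands.
- The arm moves only by the tool move_arm, never from a script. Its argument "moves" is a list that holds one entry, the list of rows, each a list of 6 numbers: the shift along the tool's x, y, z in m, then the turn, a rotation vector about the tool's x, y, z in rad. A call has 1 to 20 rows; each row is the pose to reach, as a shift and turn from the pose commanded when the call began, along the tool's axes at that moment; what a row does not reach only later rows make up. A row lasts 1/8 s, in which the tool goes at most 62.5 mm and 10.7 degrees, less where a joint would pass 70% of its speed; a pose out of reach is approached as far as the arm can. A call with a gripper value outside its range is refused whole. "jaw" is the opening, from 0 (shut) to 1 (fully open), set as the call begins (left out, the last holds). The fingers move at their own pace and stop on an object; the grip force is fixed at half the most. Time passes only in rows, so rows that repeat a pose let the fingers close. It gives the time, the measured TCP pose, the force and the opening at its end, in the units of the state.
- ctrl.read_state(): the state, without advancing time (a new reading comes with each control period).
- get_image(name): name is "side" or "top"; returns a dict with "color" (420x560x3 uint8, blue, green, red), "fov_y" (degrees; the focal length in pixels is half the picture's height over the tangent of half this angle, whatever the lens; pixels are square), "cx", "cy" (the principal point, pixels), "origin" and "orientation" of the camera in the world. Camera axes: x right, y up, looking along -z (the intrinsics and any distortion apply to the point x, -y, -z); pixel columns grow to the right and rows downward; lengths in mm; the calibration is good to about 2 mm. A picture is of the moment at which its call begins. There is no depth.
- job.finish_job(): hands the job in, once; it reports no verdict.
Trained networks look in the newest picture that a camera, given by its name, has taken for a name from the list of things; names that differ only in an ending like _2 or _b are one class to them, and where a whole thing is asked for, a point or a joint stands for the part that bears it (a point fixed in the world has none). Each returns a list of dicts, best first, with "score" (0 to 1); they miss things now and then, are a little off and sometimes report something else, mostly with a low value. They report only what shows in the picture. A call takes as long as a camera call.
- models.cut_out(camera, thing): "pixels" (420x560 bool, what is visible of it) and "uv" ([column, row] in pixels, amid what is visible of it).
- models.place_of(camera, thing): "uv" ([column, row] in pixels: a listed point, or the origin of a listed thing).
The state is a dict: "clock": time; "qpos": joint angles; "qd": joint speeds; "tau": joint torques, N m; "eef_pos": TCP position; "tool_rot": TCP orientation; "force": force on the tool from outside, world axes, zero at the start; "torque": the same for the moment, N m; "width": finger opening in mm.
Only numpy, scipy, OpenCV 4.12 (cv2) and the standard library are available. Lean on these libraries where they do the work, as an engineer would, in place of code of your own. Each camera call takes 0.05 s, during which the arm holds its last target.

## Working session

There is one attempt and no reset: what is moved stays moved. The work goes in short steps, Python scripts to look and compute and a tool call to move; the robot and the scene stay as the last step left them, time stands still between calls to the robot, and variables do not carry over. Pictures are saved under pics/ and viewed, and the job is handed in when it is done.

Besides the shell and the picture viewer there is one more tool, called by a JSON object that holds its "name" and its "arguments". move_arm: Moves the arm, as the interface text tells. Its arguments: {"type":"object","properties":{"moves":{"type":"array","items":{"type":"array","items":{"type":"array","items":{"type":"number"}}}},"jaw":{"type":"number"}},"required":["moves"]}

```bash
ls -la; mkdir -p pics; python3 - <<'E'
from cell import ctrl,get_image,job,models
import cv2
s=ctrl.read_state()
for k,v in s.items(): print(k,v)
for c in("side","top"):
    im=get_image(c); cv2.imwrite(f"pics/{c}0.png",im["color"])
    print(c,{k:v for k,v in im.items() if k!="color"})
    for t in("sharpener","stone","stone_top","handle","cover_hinge","cover_edge","drive_cover","jar","organiser","clipper"):
        try:
            r=models.place_of(c,t); print(t,[(x["score"],x["uv"]) for x in r][:2])
        except Exception as e: print(t,e)
print(ctrl.read_state()["clock"])
E
```

```text
total 12
drwxr-xr-x  3 agent agent 4096 Dec  6 21:40 .
drwxr-xr-x 23 root  root  4096 Dec  6 21:40 ..
drwxr-xr-x  2 agent agent 4096 Dec  6 21:40 pics
clock 0.0
qpos [-1.36080782  0.62934926  0.03844459  1.51838349 -0.02699309  0.99628953
 -0.02000751]
qd [-0.00073501  0.0001991   0.00136932 -0.00021675  0.00050495 -0.00017605
  0.00304848]
tau [-3.22351871e-04 -5.63394642e+01  1.22665353e+00 -1.93444330e+01
  1.10464194e-02  1.03671962e-02  9.26636432e-06]
eef_pos [176.80282275 624.83647033 230.38215676]
tool_rot [3.14155958e+00 1.91121944e-03 1.29500156e+00]
force [-0.1608158   0.28587953  0.02979717]
torque [ 0.0480902  -0.01198985 -0.02940872]
width 85.40072973003286
side {'fov_y': 57.32256476146126, 'cx': 282.727354794229, 'cy': 209.8941956486692, 'origin': array([ 219.0955355 , -792.9450772 ,  848.29378133]), 'orientation': array([ 0.85391522, -0.01299512, -0.29337955])}
sharpener [(0.86, [325.2, 241.6])]
stone [(0.84, [308.5, 186.5])]
stone_top [(0.66, [314.6, 161.8])]
handle [(0.65, [274.7, 178.3])]
cover_hinge [(0.67, [356.7, 187.8])]
cover_edge [(0.78, [320.7, 176.0])]
driv
[... 337 characters left out ...]
10.60030583158218, 'origin': array([ 373.1844845 ,  -47.03256796, 1308.84854291]), 'orientation': array([ 0.05704275,  0.00245271, -1.57631443])}
sharpener [(0.63, [282.6, 169.1])]
stone [(0.82, [238.3, 164.8])]
stone_top [(0.74, [172.8, 205.5]), (0.7, [237.1, 154.6])]
handle [(0.77, [208.7, 190.5]), (0.51, [382.1, 195.6])]
cover_hinge [(0.83, [279.2, 129.0]), (0.64, [234.7, 155.4])]
cover_edge [(0.72, [285.2, 163.5])]
drive_cover it knows: chalk, clipper, comb, cover_edge, cover_hinge, handle, jar, organiser, sharpener, stone, stone_top, tool_bar
jar [(0.8, [120.6, 159.7]), (0.71, [206.7, 191.2])]
organiser [(0.84, [431.7, 151.5]), (0.67, [239.2, 163.8])]
clipper [(0.9, [123.7, 247.4])]
1.0
```

View pics/side0.png

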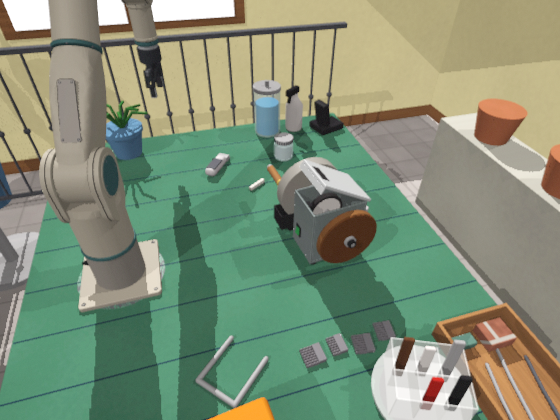

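View pics/top0.png

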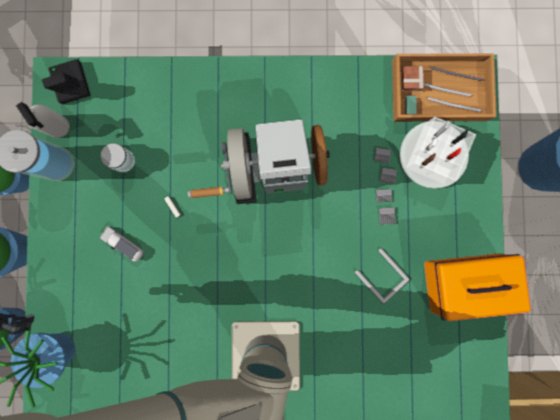

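The side view shows the sharpener at about (330,215), with its cover open and the grip at (274,175) in front of the stone. The top view shows the cover at (282,150), the stone at (238,165) and the grip at (208,192). Next I'll triangulate these points.

```bash
cat > h.py <<'E'
import numpy as np, cv2
from scipy.spatial.transform import Rotation as Rn
from scipy.optimize import least_squares
from cell import ctrl,get_image,job,models
def cam(im):
    f=im["color"].shape[0]/2/np.tan(np.radians(im["fov_y"])/2)
    return dict(f=f,cx=im["cx"],cy=im["cy"],o=np.array(im["origin"]),R=Rn.from_euler("xyz",im["orientation"]).as_matrix())
def ray(c,uv):
    d=np.array([(uv[0]-c["cx"])/c["f"],-(uv[1]-c["cy"])/c["f"],-1]); d=c["R"]@d
    return d/np.linalg.norm(d)
def proj(c,P):
    p=(np.asarray(P)-c["o"])@c["R"]
    return np.stack([c["cx"]+c["f"]*p[...,0]/-p[...,2], c["cy"]-c["f"]*p[...,1]/-p[...,2]],-1)
def tri(cs,uvs):
    A=np.zeros((3,3));b=np.zeros(3)
    for c,u in zip(cs,uvs):
        d=ray(c,u);M=np.eye(3)-np.outer(d,d);A+=M;b+=M@c["o"]
    P=np.linalg.solve(A,b)
    return P,[np.round(proj(c,P)-u,1) for c,u in zip(cs,uvs)]
def atz(c,uv,z):
    d=ray(c,uv);return c["o"]+d*(z-c["o"][2])/d[2]
E
cat > cams.py <<'E'
E
python3 - <<'E'
from h import *
import pickle
C={}
for n in("side","top"):
    im=get_image(n);C[n]=cam(im);C[n+"im"]=im["color"]
pickle.dump(C,open("C.pkl","wb"))
s,t=C["side"],C["top"]
for k,a,b in [("sharp",[325.2,241.6],[282.6,169.1]),("stone",[308.5,186.5],[238.3,164.8]),("stone_top",[314.6,161.8],[237.1,154.6]),("handle",[274.7,178.3],[208.7,190.5]),("hinge",[356.7,187.8],[279.2,129.0]),("edge",[320.7,176.0],[285.2,163.5]),("jar",[281,155.2],[120.6,159.7]),("organiser",[418.3,388],[431.7,151.5]),("clipper",[215.8,168.8],[123.7,247.4])]:
    P,e=tri([s,t],[np.array(a),np.array(b)]);print(k,P.round(0),e)
print(proj(t,[0,0,0]),proj(s,[0,0,0]))
for n in("side","top"):
    v=C[n+"im"]; 
    cv2.imwrite(f"pics/{n}z.png",cv2.resize(v[120:280,230:410] if n=="side" else v[100:220,170:350],None,fx=4,fy=4,interpolation=cv2.INTER_CUBIC)[:600,:720])
E
```

```text
sharp [581. -58.  19.] [array([-1.5,  0.1]), array([ 0.4, -1.4])]
stone [571.  70. 135.] [array([ 0., -0.]), array([-0.,  0.])]
stone_top [583.  64. 227.] [array([ 0.1, -0. ]), array([-0. ,  0.1])]
handle [495. 158. 119.] [array([ 1.6, -0.1]), array([-0.4,  1.8])]
hinge [662. -48. 198.] [array([-1.6,  0.2]), array([ 0.5, -1.6])]
edge [550. -61. 271.] [array([ 0.4, -0. ]), array([-0.1,  0.4])]
jar [608. 460.  -2.] [array([ 1.4, -0.1]), array([-0.4,  1.7])]
organiser [ 626. -524.   12.] [array([ 2.6, -0.1]), array([-0.8,  1.6])]
clipper [335. 447.  -8.] [array([-0.1, -0. ]), array([ 0. , -0.2])]
[265.32952151 355.31286571] [122.344487   273.34276468]
```

```bash
ls pics
```

```text
side0.png
sidez.png
top0.png
topz.png
```

View pics/sidez.png

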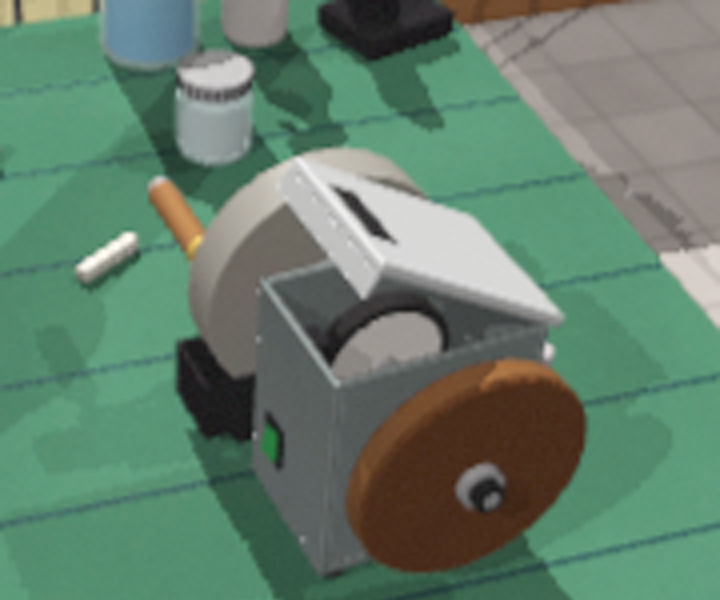

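View pics/topz.png

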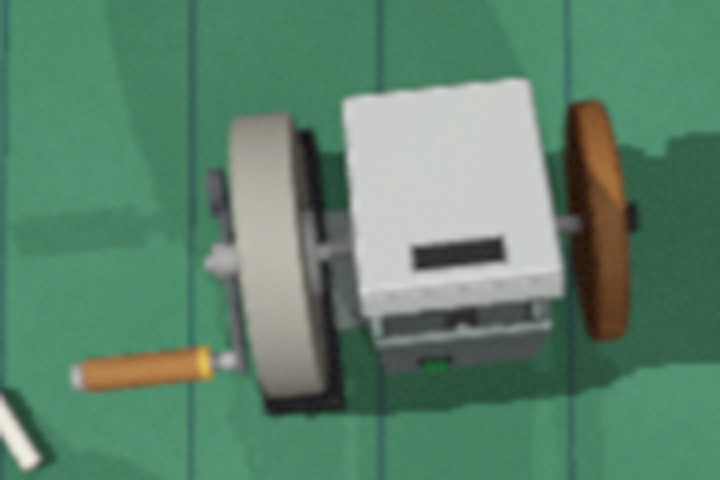

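```bash
cat > fit.py <<'E'
from h import *
import pickle
C=pickle.load(open("C.pkl","rb"));s,t=C["side"],C["top"]
def W(p,P):
    x,y,yaw=p[:3];c,q=np.cos(yaw),np.sin(yaw);P=np.asarray(P,float)
    return np.array([x+c*P[0]-q*P[1],y+q*P[0]+c*P[1],P[2]])
def grip(p,yy): return W(p,[70*np.cos(p[3]),yy,130+70*np.sin(p[3])])
def cov(p,r,yy,h=0): return W(p,[82-r*np.cos(p[4])+h*np.sin(p[4])*0-h*np.sin(p[4])*-1*0, yy, 194]) 
def cover(p,r,yy,h): # h above hinge plane, normal
    a=p[4]; return W(p,[82-r*np.cos(a)+h*np.sin(a),yy,194+r*np.sin(a)+h*np.cos(a)])
sz=lambda u,v:np.array([u/4+230,v/4+120]); tz=lambda u,v:np.array([u/4+170,v/4+100])
obs=[
(s,lambda p:W(p,[82,0,194]),[356.7,187.8]),(t,lambda p:W(p,[82,0,194]),[279.2,129.0]),
(s,lambda p:W(p,[0,122,130]),[308.5,186.5]),(t,lambda p:W(p,[0,122,130]),[238.3,164.8]),
(s,lambda p:W(p,[0,122,230]),[314.6,161.8]),(t,lambda p:W(p,[0,122,230]),[237.1,154.6]),
(s,lambda p:W(p,[0,0,0]),[325.2,241.6]),(t,lambda p:W(p,[0,0,0]),[282.6,169.1]),
(s,lambda p:grip(p,225),[274.7,178.3]),(t,lambda p:grip(p,225),[208.7,190.5]),
(s,lambda p:cover(p,146,0,11),[320.7,176.0]),(t,lambda p:cover(p,146,0,11),[285.2,163.5]),
(s,lambda p:W(p,[-80,60,194]),sz(262,285)),(s,lambda p:W(p,[-80,-60,194]),sz(335,385)),(s,lambda p:W(p,[-80,-60,0]),sz(325,570)),
(t,lambda p:grip(p,270),tz(78,378)),(t,lambda p:grip(p,185),tz(205,362)),
(s,lambda p:grip(p,270),sz(156,184)),
]
def res(p): return np.concatenate([proj(c,f(p))-u for c,f,u in obs])
def run():
    r=least_squares(res,[581,-58,0.1,3.3,0.5],loss="soft_l1",f_scale=1.5)
    return r.x,r
if __name__=="__main__":
    p,r=run();print(p.round(3),np.degrees(p[2:]).round(1));print(res(p).reshape(-1,2).round(1).tolist())
    print("handle",grip(p,225),"pad",cover(p,146,0,11),"hinge",W(p,[82,0,194]))
E
python3 fit.py
```

```text
[ 5.8832e+02 -5.5332e+01  1.1300e-01  3.1560e+00  5.0400e-01] [  6.5 180.8  28.9]
[[0.4, 0.5], [-0.3, -4.0], [1.3, 1.9], [1.7, -0.8], [-2.7, -0.9], [-0.8, 3.0], [-0.1, 3.3], [-0.5, -2.7], [1.0, -2.9], [-1.8, 2.0], [-0.5, -1.3], [-0.6, 1.0], [-0.3, -1.6], [1.1, 0.3], [-0.9, 4.1], [1.7, -0.1], [-0.4, 0.4], [1.4, 1.8]]
handle [493.35868832 160.32120357 129.02343848] pad [548.057591   -59.90958328 274.15882076] hinge [669.79507904 -46.06951604 194.        ]
```

```bash
cat >> h.py <<'E'
def pose(pos,yaw,tilt=0): # tool down, jaw axis along yaw; tilt about world-yawed y
    return np.array(pos,float),(Rn.from_euler("z",yaw)*Rn.from_euler("y",tilt)*Rn.from_euler("x",np.pi))
def rows(cmd,targets):
    p0,R0=cmd;out=[]
    for p,R in targets:
        out.append(np.r_[R0.inv().apply(p-p0)/1000,(R0.inv()*R).as_rotvec()])
    return np.array(out)
def lin(a,b,n):
    return [(a[0]+(b[0]-a[0])*k/n, a[1]*Rn.from_rotvec((a[1].inv()*b[1]).as_rotvec()*k/n)) for k in range(1,n+1)]
def show(r,d=3): print("["+",".join("["+",".join(f"{v:.{d}f}".rstrip('0').rstrip('.').replace('-0','-0') or '0' for v in x)+"]" for x in r)+"]")
E
python3 - <<'E'
from h import *
from fit import *
p,_=run()
start=pose([176.981,625.456,231.313],1.295)
a=p.copy();a[4]=0.62
tgt=pose(cover(a,140,0,13)+[0,0,25],0.113)
print(tgt[0])
show(rows(start,lin(start,pose([177,625.5,340],1.295),2)+lin(pose([177,625.5,340],1.295),tgt,16)))
# overlay
for n in("side","top"):
    v=C[n+"im"].copy();v=cv2.resize(v,None,fx=4,fy=4)
    def ln(P,col):
        q=(proj(C[n],np.array(P))*4).astype(int);cv2.polylines(v,[q.reshape(-1,1,2)],False,col,1)
    ln([W(p,[100*np.cos(k),142,130+100*np.sin(k)]) for k in np.linspace(0,6.28,60)],(0,0,255))
    ln([W(p,[100*np.cos(k),102,130+100*np.sin(k)]) for k in np.linspace(0,6.28,60)],(0,0,255))
    ln([W(p,[x,y,194]) for x,y in((-80,-60),(80,-60),(80,60),(-80,60),(-80,-60))],(255,0,0))
    ln([cover(p,r,y,10) for r,y in((0,-63),(170,-63),(170,63),(0,63),(0,-63))],(0,255,255))
    ln([cover(p,r,y,11) for r,y in((135,-30),(157,-30),(157,30),(135,30),(135,-30))],(255,0,255))
    ln([grip(p,180),grip(p,270)],(0,0,255))
    v=v[480:1080,920:1640] if n=="side" else v[400:880,680:1400]
    cv2.imwrite(f"pics/{n}ov.png",v)
E
```

```text
[564.08649624 -58.0872923  310.92534241]
[[0,0,-0.054,0,0,0],[0,0,-0.109,0,0,0],[-0.034,0.035,-0.107,0,-0,0.074],[-0.069,0.07,-0.105,-0,-0,0.148],[-0.104,0.105,-0.103,0,-0,0.222],[-0.138,0.14,-0.101,0,-0,0.295],[-0.173,0.175,-0.1,-0,-0,0.369],[-0.207,0.209,-0.098,-0,-0,0.443],[-0.242,0.244,-0.096,0,-0,0.517],[-0.276,0.279,-0.094,0,-0,0.591],[-0.311,0.314,-0.092,-0,-0,0.665],[-0.345,0.349,-0.091,-0,-0,0.739],[-0.38,0.384,-0.089,0,-0,0.813],[-0.414,0.419,-0.087,-0,-0,0.887],[-0.449,0.454,-0.085,0,-0,0.96],[-0.483,0.489,-0.083,0,-0,1.034],[-0.518,0.524,-0.081,-0,-0,1.108],[-0.552,0.559,-0.08,0,-0,1.182]]
```

View pics/sideov.png

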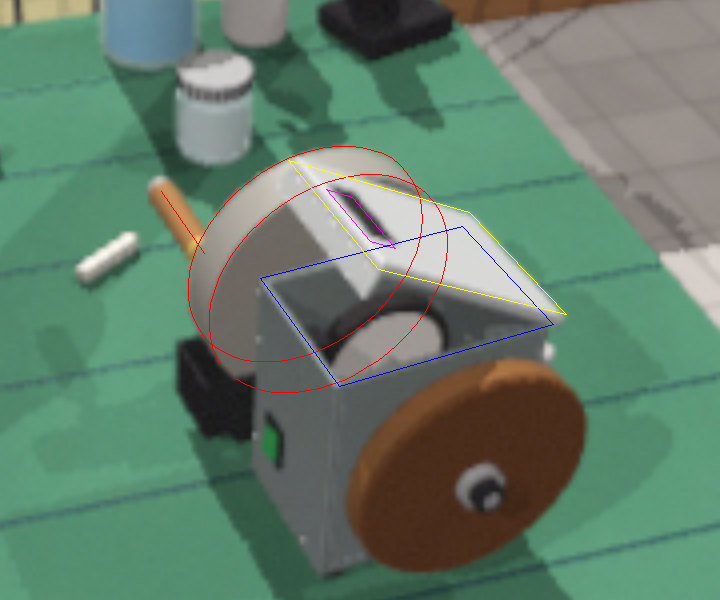

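View pics/topov.png

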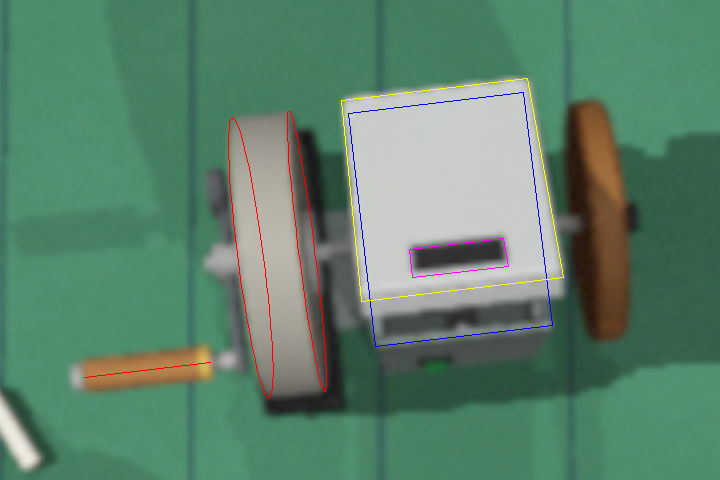

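The model fits both views within a few mm: the cover is about 0.50 rad open and the sharpener's yaw is about 6.5°. I'm moving above the pad with the jaws shut.

{"name": "move_arm", "arguments": {"moves": [[[0,0,-0.054,0,0,0],[0,0,-0.109,0,0,0],[-0.034,0.035,-0.107,0,0,0.074],[-0.069,0.07,-0.105,0,0,0.148],[-0.104,0.105,-0.103,0,0,0.222],[-0.138,0.14,-0.101,0,0,0.295],[-0.173,0.175,-0.1,0,0,0.369],[-0.207,0.209,-0.098,0,0,0.443],[-0.242,0.244,-0.096,0,0,0.517],[-0.276,0.279,-0.094,0,0,0.591],[-0.311,0.314,-0.092,0,0,0.665],[-0.345,0.349,-0.091,0,0,0.739],[-0.38,0.384,-0.089,0,0,0.813],[-0.414,0.419,-0.087,0,0,0.887],[-0.449,0.454,-0.085,0,0,0.96],[-0.483,0.489,-0.083,0,0,1.034],[-0.518,0.524,-0.081,0,0,1.108],[-0.552,0.559,-0.08,0,0,1.182],[-0.552,0.559,-0.08,0,0,1.182]]], "jaw": 0}}

```text
clock: 3.48
eef_pos: [565.4, -62.6, 311.3]
tool_rot: [3.138, -0.0, 0.106]
force: [-0.1, 0.8, 0.0]
width: -0.2
```

```bash
python3 - <<'E'
from h import *
from fit import *
p,_=run()
st=ctrl.read_state();print(st["eef_pos"],st["force"],st["qpos"])
start=pose([176.981,625.456,231.313],1.295)
r=np.array([-0.552,0.559,-0.08,0,0,1.182])
cmd=(start[0]+start[1].apply(r[:3]*1000),start[1]*Rn.from_rotvec(r[3:]))
print(cmd[0],cmd[1].as_euler("xyz"))
T=[];out=[]
for a in [0.55,0.5,0.45,.4,.35,.3,.25,.2,.16,.12]:
    q=p.copy();q[4]=a; T.append((cover(q,138,0,12),pose([0,0,0],0.113)[1]))
T=lin(cmd,T[0],4)+T[1:]
for t in T: print(t[0].round(0),end=" ")
show(rows(cmd,T))
E
```

```text
[565.38508447 -62.58389224 311.25894156] [-0.11840149  0.77402607  0.04394517] [-0.28099722  0.46967715  0.52207917  1.65262252 -0.25446113  1.0866507
  0.41944921]
[564.53871952 -57.90628609 311.313     ] [ 3.14159265e+00 -2.22044605e-16  1.13000000e-01]
[563. -58. 303.] [562. -58. 294.] [560. -58. 285.] [559. -59. 276.] [555. -59. 271.] [552. -60. 265.] [548. -60. 259.] [545. -60. 253.] [542. -61. 246.] [540. -61. 240.] [538. -61. 233.] [536. -61. 228.] [535. -61. 222.] [[-0.001,0,0.009,-0,-0,0],[-0.003,0,0.017,-0,-0,0],[-0.004,0,0.026,-0,-0,0],[-0.005,0,0.035,-0,-0,0],[-0.009,0,0.041,-0,-0,0],[-0.013,0,0.046,-0,-0,0],[-0.017,0,0.053,-0,-0,0],[-0.02,0,0.059,-0,-0,0],[-0.022,0,0.065,-0,-0,0],[-0.025,0,0.072,-0,-0,0],[-0.027,0,0.078,-0,-0,0],[-0.028,0,0.083,-0,-0,0],[-0.03,0,0.089,-0,-0,0]]
```

{"name": "move_arm", "arguments": {"moves": [[[-0.001,0,0.009,0,0,0],[-0.003,0,0.017,0,0,0],[-0.004,0,0.026,0,0,0],[-0.005,0,0.035,0,0,0],[-0.009,0,0.041,0,0,0],[-0.013,0,0.046,0,0,0],[-0.017,0,0.053,0,0,0],[-0.02,0,0.059,0,0,0],[-0.022,0,0.065,0,0,0],[-0.025,0,0.072,0,0,0],[-0.027,0,0.078,0,0,0],[-0.028,0,0.083,0,0,0],[-0.03,0,0.089,0,0,0],[-0.03,0,0.089,0,0,0]]]}}

```text
clock: 5.22
eef_pos: [534.2, -61.2, 221.7]
tool_rot: [-3.141, 0.001, 0.113]
force: [-0.1, -0.2, 0.3]
width: 0.3
```

```bash
python3 - <<'E'
from h import *
st=ctrl.read_state();print(st["clock"],st["eef_pos"],st["force"],st["torque"])
for n in("side","top"):
    v=get_image(n)["color"]
    cv2.imwrite(f"pics/{n}1.png",cv2.resize(v[120:270,230:410] if n=="side" else v[100:220,170:350],None,fx=4,fy=4,interpolation=cv2.INTER_CUBIC))
E
```

```text
5.225 [534.19850328 -61.24200611 221.74143128] [-0.14368907 -0.24290742  0.31744491] [ 0.01221914 -0.07601287 -0.00441067]
```

View pics/side1.png

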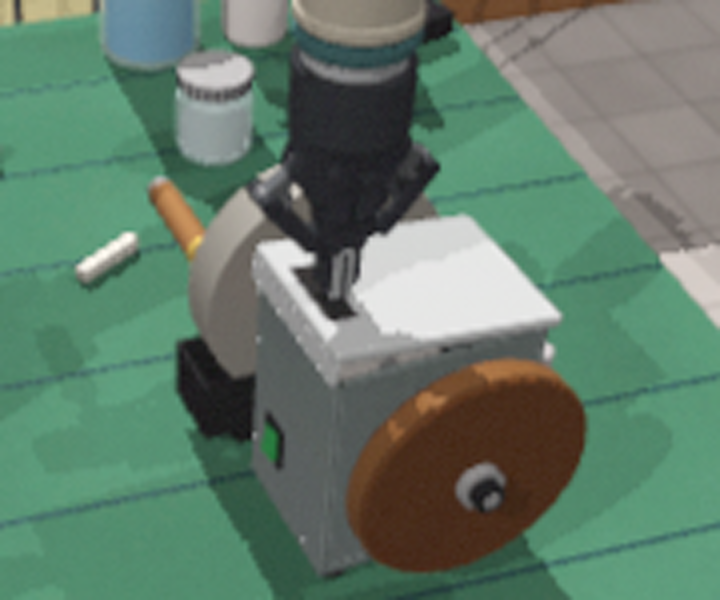

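The side view shows the cover lowered to a few degrees, with the fingertip on the black pad at about (330,285) in the zoom. I'll press on through the catch.

{"name": "move_arm", "arguments": {"moves": [[[-0.001,0,0.005,0,0,0],[-0.002,0,0.01,0,0,0],[-0.002,0,0.014,0,0,0],[-0.002,0,0.017,0,0,0],[-0.002,0,0.018,0,0,0],[-0.002,0,0.018,0,0,0]]]}}

```text
clock: 6.08
eef_pos: [532.5, -61.6, 204.1]
tool_rot: [-3.142, 0.001, 0.113]
force: [-1.2, 0.3, 0.2]
width: 0.1
```

```bash
python3 - <<'E'
from h import *
st=ctrl.read_state();print(st["clock"],st["eef_pos"],st["force"],st["torque"])
for n in("side",):
    v=get_image(n)["color"]
    cv2.imwrite(f"pics/{n}2.png",cv2.resize(v[120:270,230:410] if n=="side" else v[100:220,170:350],None,fx=4,fy=4,interpolation=cv2.INTER_CUBIC))
E
```

```text
6.075 [532.48500392 -61.5742887  204.0898225 ] [-1.23916929  0.33772809  0.2489551 ] [-0.07831526  0.01723936  0.03332982]
```

View pics/side2.png

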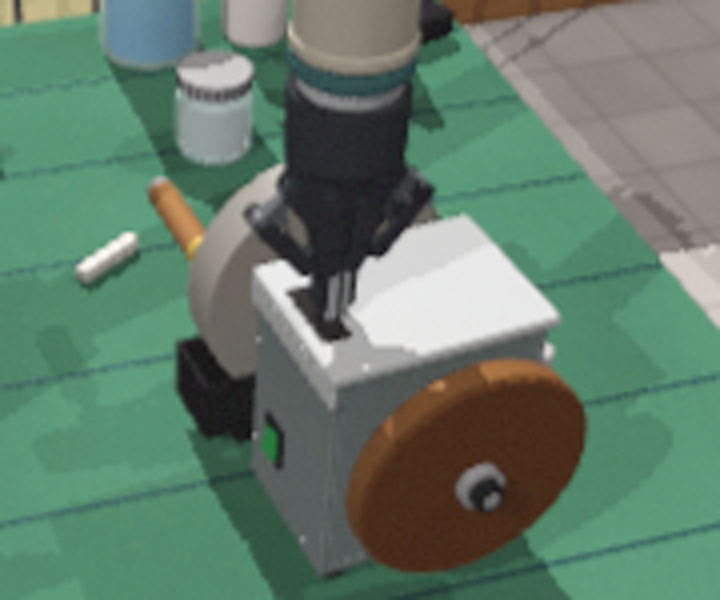

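It looks shut, and the force fell to about 0 at z≈204. I'll nudge further to feel the hard stop.

{"name": "move_arm", "arguments": {"moves": [[[0,0,0.001,0,0,0],[0,0,0.002,0,0,0],[0,0,0.003,0,0,0],[0,0,0.003,0,0,0]]]}}

```text
clock: 6.62
eef_pos: [532.7, -61.6, 203.6]
tool_rot: [-3.14, -0.001, 0.113]
force: [-6.2, 1.6, 20.4]
width: -0.0
```

There is a hard stop at 203.6 mm with 20 N, so the cover is shut. I'm lifting and moving over to above the grip with the jaws open.

```bash
python3 - <<'E'
from h import *
from fit import *
p,_=run()
R=pose([0,0,0],0.113)[1]
c=np.array([564.539,-57.906,311.313])+R.apply([-32,0,110]);cmd=(c,R);print(c)
up=(c+[0,0,90],R);g=grip(p,230);g2=(np.r_[g[:2],291.3],R)
print(g,g2[0]); show(rows(cmd,lin(cmd,up,3)+lin(up,g2,7)))
E
```

```text
[532.7430867  -61.51430946 201.313     ]
[492.7938876  165.28920117 129.02343848] [492.7938876  165.28920117 291.3       ]
[[-0,0,-0.03,0,0,0],[-0,0,-0.06,0,0,0],[-0,0,-0.09,0,0,0],[-0.002,-0.033,-0.09,0,0,0],[-0.004,-0.066,-0.09,0,0,0],[-0.006,-0.099,-0.09,0,0,0],[-0.008,-0.131,-0.09,0,0,0],[-0.01,-0.164,-0.09,0,0,0],[-0.012,-0.197,-0.09,0,0,0],[-0.014,-0.23,-0.09,0,0,0]]
```

{"name": "move_arm", "arguments": {"moves": [[[0,0,-0.03,0,0,0],[0,0,-0.06,0,0,0],[0,0,-0.09,0,0,0]]]}}

```text
clock: 7.0
eef_pos: [532.7, -61.4, 292.1]
tool_rot: [-3.142, -0.0, 0.113]
force: [0.4, 0.2, 0.6]
width: -0.1
```

{"name": "move_arm", "arguments": {"moves": [[[-0.002,-0.033,0,0,0,0],[-0.004,-0.066,0,0,0,0],[-0.006,-0.099,0,0,0,0],[-0.008,-0.131,0,0,0,0],[-0.01,-0.164,0,0,0,0],[-0.012,-0.197,0,0,0,0],[-0.014,-0.23,0,0,0,0],[-0.014,-0.23,0,0,0,0]]], "jaw": 1}}

```text
clock: 8.0
eef_pos: [492.1, 168.7, 290.8]
tool_rot: [-3.14, 0.001, 0.119]
force: [0.3, -0.3, -0.2]
width: 85.3
```

```bash
python3 - <<'E'
from h import *
st=ctrl.read_state();print(st["clock"],st["eef_pos"],st["force"],st["width"],st["qpos"])
for n in("side","top"):
    v=get_image(n)["color"]
    print([(x["score"],x["uv"]) for x in models.place_of(n,"handle")])
    cv2.imwrite(f"pics/{n}3.png",cv2.resize(v[80:230,210:390] if n=="side" else v[100:220,150:330],None,fx=4,fy=4,interpolation=cv2.INTER_CUBIC))
E
```

```text
8.0 [492.08744558 168.73551228 290.82736556] [ 0.3415658  -0.26860036 -0.20400513] 85.33674057339306 [-0.73028302  0.40834149  0.49657926  1.80665266 -0.2307624   0.98436777
 -0.02089621]
[]
[(0.8, [205.5, 191.8]), (0.19, [387.8, 212.3])]
```

View pics/side3.png

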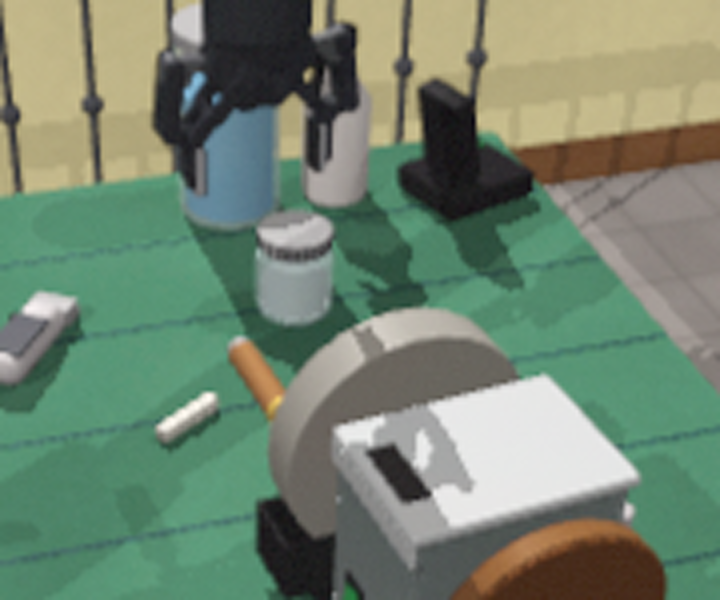

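View pics/top3.png

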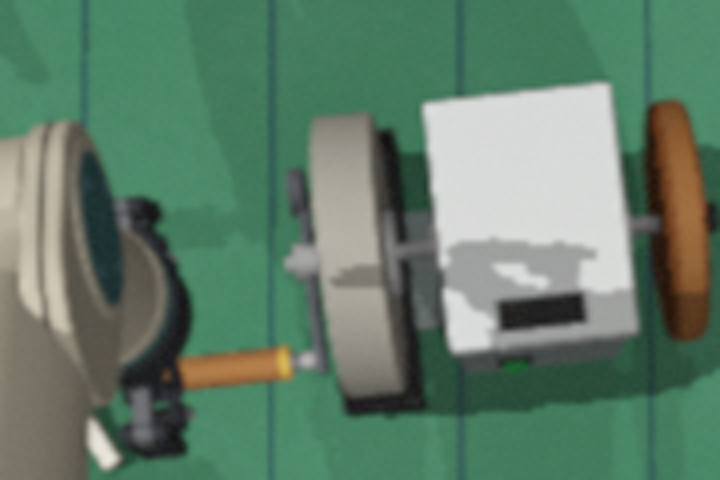

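Both views show the cover shut flat. The grip axis is still level with the arm side of the stone. I'm descending around the grip.

{"name": "move_arm", "arguments": {"moves": [[[0,0,0.03,0,0,0],[0,0,0.07,0,0,0],[0,0,0.11,0,0,0],[0,0,0.145,0,0,0],[0,0,0.17,0,0,0],[0,0,0.181,0,0,0],[0,0,0.181,0,0,0]]]}}

```text
clock: 9.07
eef_pos: [493.0, 164.7, 110.2]
tool_rot: [3.141, 0.001, 0.112]
force: [-0.3, 0.2, 0.0]
width: 85.7
```

{"name": "move_arm", "arguments": {"moves": [[[0,0,0,0,0,0],[0,0,0,0,0,0],[0,0,0,0,0,0],[0,0,0,0,0,0]]], "jaw": 0.4}}

```text
clock: 9.57
eef_pos: [493.0, 165.6, 110.6]
tool_rot: [-3.141, -0.0, 0.113]
force: [0.2, -0.7, -0.3]
width: 34.1
```

```bash
python3 - <<'E'
from h import *
st=ctrl.read_state();print(st["clock"],st["eef_pos"],st["force"],st["width"],st["qpos"])
for n in("side","top"):
    v=get_image(n)["color"]
    cv2.imwrite(f"pics/{n}4.png",cv2.resize(v[80:230,210:390] if n=="side" else v[100:220,150:330],None,fx=4,fy=4,interpolation=cv2.INTER_CUBIC))
E
```

```text
9.575 [492.98255459 165.6098307  110.5873723 ] [ 0.22539153 -0.73556116 -0.34320421] 34.070155316162726 [-0.61039448  0.65181711  0.3515675   1.9960202  -0.4041352   0.56052198
  0.13394642]
```

View pics/side4.png

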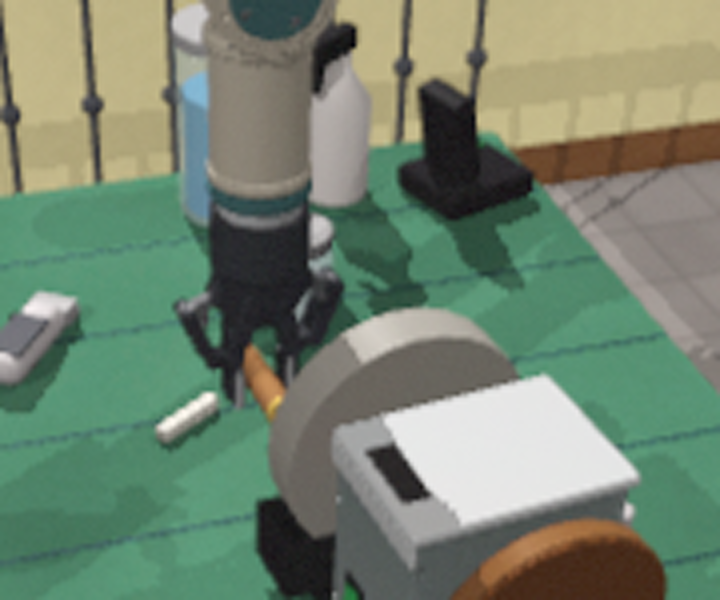

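View pics/top4.png

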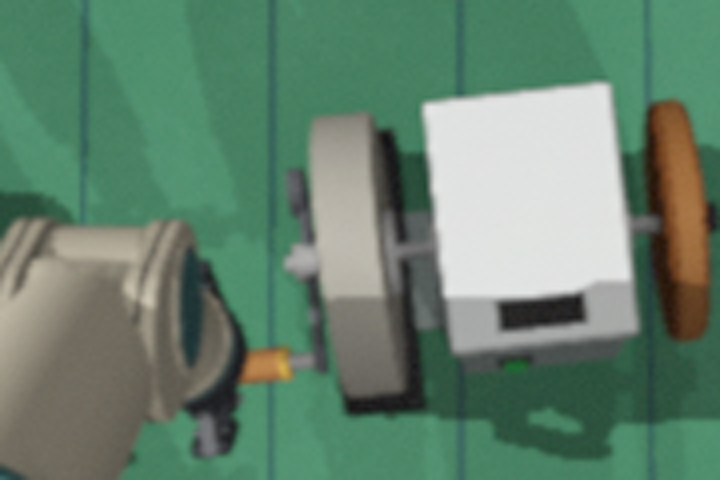

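The fingers straddle the sleeve with no contact force, so I'm closing on it.

{"name": "move_arm", "arguments": {"moves": [[[0,0,0,0,0,0],[0,0,0,0,0,0],[0,0,0,0,0,0],[0,0,0,0,0,0]]], "jaw": 0}}

```text
clock: 10.18
eef_pos: [493.3, 165.6, 110.5]
tool_rot: [-3.141, -0.001, 0.113]
force: [1.2, 0.2, 3.0]
width: 22.2
```

```bash
python3 - <<'E'
from h import *
st=ctrl.read_state();print(st["clock"],st["eef_pos"],st["force"],st["torque"],st["width"],st["qpos"])
E
```

```text
10.175 [493.30155803 165.58001652 110.4997554 ] [1.20350709 0.15669697 3.03888792] [ 0.08210335 -0.17941996 -0.08221937] 22.241562021437506 [-0.61012895  0.65211682  0.35150521  1.99566204 -0.40424498  0.5601793
  0.13394274]
```

```bash
cat > arc.py <<'E'
import numpy as np,sys
# arc.py start step n rowsPerCall [r]: phi deg; tool x=u, tool z=-z
a,st,n,k=float(sys.argv[1]),float(sys.argv[2]),int(sys.argv[3]),int(sys.argv[4])
r=float(sys.argv[5]) if len(sys.argv)>5 else 70
for c in range(n):
    p0=np.radians(a+c*k*st);out=[]
    for j in range(1,k+1):
        p=p0+np.radians(j*st)
        out.append("[%.4f,0,%.4f,0,0,0]"%(r*(np.cos(p)-np.cos(p0))/1000,-r*(np.sin(p)-np.sin(p0))/1000))
    print("%.1f:"%(a+(c+1)*k*st),"["+",".join(out)+"]")
E
python3 arc.py 180.8 -6 15 4
```

```text
156.8: [[0.0003,0,-0.0073,0,0,0],[0.0013,0,-0.0146,0,0,0],[0.0031,0,-0.0217,0,0,0],[0.0057,0,-0.0286,0,0,0]]
132.8: [[0.0032,0,-0.0066,0,0,0],[0.0071,0,-0.0128,0,0,0],[0.0117,0,-0.0185,0,0,0],[0.0168,0,-0.0238,0,0,0]]
108.8: [[0.0056,0,-0.0047,0,0,0],[0.0117,0,-0.0088,0,0,0],[0.0182,0,-0.0122,0,0,0],[0.0250,0,-0.0149,0,0,0]]
84.8: [[0.0071,0,-0.0020,0,0,0],[0.0143,0,-0.0032,0,0,0],[0.0216,0,-0.0037,0,0,0],[0.0289,0,-0.0034,0,0,0]]
60.8: [[0.0073,0,0.0010,0,0,0],[0.0144,0,0.0028,0,0,0],[0.0212,0,0.0054,0,0,0],[0.0278,0,0.0086,0,0,0]]
36.8: [[0.0062,0,0.0039,0,0,0],[0.0120,0,0.0084,0,0,0],[0.0172,0,0.0135,0,0,0],[0.0219,0,0.0192,0,0,0]]
12.8: [[0.0041,0,0.0061,0,0,0],[0.0075,0,0.0126,0,0,0],[0.0102,0,0.0194,0,0,0],[0.0122,0,0.0264,0,0,0]]
-11.2: [[0.0012,0,0.0072,0,0,0],[0.0017,0,0.0145,0,0,0],[0.0015,0,0.0219,0,0,0],[0.0004,0,0.0291,0,0,0]]
-35.2: [[-0.0018,0,0.0071,0,0,0],[-0.0043,0,0.0140,0,0,0],[-0.0076,0,0.0206,0,0,0],[-0.0115,0,0.0268,0,0,0]]
-59.2: [[-0.0045,0,0.0058,0,0,0],[-0.0096,0,0.0110,0,0,0],[-0.0153,0,0.0157,0,0,0],[-0.0214,0,0.0198,0,0,0]]
-83.2: [[-0.0065,0,0.0034,0,0,0],[-0.0133,0,0.0061,0,0,0],[-0.0203,0,0.0081,0,0,0],[-0.0276,0,0.0094,0,0,0]]
-107.2: [[-0.0073,0,0.0005,0,0,0],[-0.0146,0,0.0002,0,0,0],[-0.0219,0,-0.0008,0,0,0],[-0.0290,0,-0.0026,0,0,0]]
-131.2: [[-0.0069,0,-0.0025,0,0,0],[-0.0135,0,-0.0058,0,0,0],[-0.0197,0,-0.0097,0,0,0],[-0.0254,0,-0.0142,0,0,0]]
-155.2: [[-0.0053,0,-0.0051,0,0,0],[-0.0099,0,-0.0107,0,0,0],[-0.0140,0,-0.0168,0,0,0],[-0.0174,0,-0.0233,0,0,0]]
-179.2: [[-0.0027,0,-0.0068,0,0,0],[-0.0047,0,-0.0139,0,0,0],[-0.0060,0,-0.0211,0,0,0],[-0.0064,0,-0.0284,0,0,0]]
```

{"name": "move_arm", "arguments": {"moves": [[[0.0003,0,-0.0073,0,0,0],[0.0013,0,-0.0146,0,0,0],[0.0031,0,-0.0217,0,0,0],[0.0057,0,-0.0286,0,0,0]]]}}

```text
clock: 10.68
eef_pos: [498.7, 166.1, 139.5]
tool_rot: [-3.142, -0.0, 0.113]
force: [2.2, 1.1, -3.1]
width: 22.3
```

{"name": "move_arm", "arguments": {"moves": [[[0.0032,0,-0.0066,0,0,0],[0.0071,0,-0.0128,0,0,0],[0.0117,0,-0.0185,0,0,0],[0.0168,0,-0.0238,0,0,0]]]}}

```text
clock: 11.18
eef_pos: [514.7, 167.8, 162.8]
tool_rot: [3.141, 0.002, 0.113]
force: [-0.6, -0.5, -2.3]
width: 22.1
```

{"name": "move_arm", "arguments": {"moves": [[[0.0056,0,-0.0047,0,0,0],[0.0117,0,-0.0088,0,0,0],[0.0182,0,-0.0122,0,0,0],[0.025,0,-0.0149,0,0,0]]]}}

```text
clock: 11.68
eef_pos: [540.3, 170.6, 178.3]
tool_rot: [-3.141, 0.0, 0.113]
force: [-3.3, -0.8, 4.9]
width: 22.2
```

{"name": "move_arm", "arguments": {"moves": [[[0.0071,0,-0.002,0,0,0],[0.0143,0,-0.0032,0,0,0],[0.0216,0,-0.0037,0,0,0],[0.0289,0,-0.0034,0,0,0]]]}}

```text
clock: 12.18
eef_pos: [570.3, 173.8, 181.8]
tool_rot: [3.141, -0.002, 0.113]
force: [-0.9, -1.2, 4.0]
width: 22.2
```

{"name": "move_arm", "arguments": {"moves": [[[0.0073,0,0.001,0,0,0],[0.0144,0,0.0028,0,0,0],[0.0212,0,0.0054,0,0,0],[0.0278,0,0.0086,0,0,0]]]}}

```text
clock: 12.68
eef_pos: [597.9, 176.7, 172.7]
tool_rot: [3.141, -0.002, 0.113]
force: [-0.6, -2.5, 4.6]
width: 22.0
```

{"name": "move_arm", "arguments": {"moves": [[[0.0062,0,0.0039,0,0,0],[0.012,0,0.0084,0,0,0],[0.0172,0,0.0135,0,0,0],[0.0219,0,0.0192,0,0,0]]]}}

```text
clock: 13.18
eef_pos: [619.3, 179.0, 153.2]
tool_rot: [3.141, -0.001, 0.113]
force: [0.9, -2.4, 4.1]
width: 22.6
```

{"name": "move_arm", "arguments": {"moves": [[[0.0041,0,0.0061,0,0,0],[0.0075,0,0.0126,0,0,0],[0.0102,0,0.0194,0,0,0],[0.0122,0,0.0264,0,0,0]]]}}

```text
clock: 13.68
eef_pos: [631.1, 180.3, 126.5]
tool_rot: [3.141, -0.001, 0.112]
force: [0.6, -4.2, 4.9]
width: 22.2
```

{"name": "move_arm", "arguments": {"moves": [[[0.0012,0,0.0072,0,0,0],[0.0017,0,0.0145,0,0,0],[0.0015,0,0.0219,0,0,0],[0.0004,0,0.0291,0,0,0]]]}}

```text
clock: 14.18
eef_pos: [630.9, 180.3, 97.3]
tool_rot: [3.141, 0.0, 0.112]
force: [-0.1, -3.9, 5.5]
width: 22.2
```

{"name": "move_arm", "arguments": {"moves": [[[-0.0018,0,0.0071,0,0,0],[-0.0043,0,0.014,0,0,0],[-0.0076,0,0.0206,0,0,0],[-0.0115,0,0.0268,0,0,0]]]}}

```text
clock: 14.68
eef_pos: [619.0, 179.0, 70.7]
tool_rot: [3.141, 0.001, 0.112]
force: [-1.3, -4.0, 9.3]
width: 22.4
```

{"name": "move_arm", "arguments": {"moves": [[[-0.0045,0,0.0058,0,0,0],[-0.0096,0,0.011,0,0,0],[-0.0153,0,0.0157,0,0,0],[-0.0214,0,0.0198,0,0,0]]]}}

```text
clock: 15.18
eef_pos: [598.5, 176.8, 51.8]
tool_rot: [3.141, -0.001, 0.112]
force: [-0.6, -3.7, 14.0]
width: 22.4
```

{"name": "move_arm", "arguments": {"moves": [[[-0.0065,0,0.0034,0,0,0],[-0.0133,0,0.0061,0,0,0],[-0.0203,0,0.0081,0,0,0],[-0.0276,0,0.0094,0,0,0]]]}}

```text
clock: 15.68
eef_pos: [573.9, 174.2, 42.9]
tool_rot: [3.141, -0.007, 0.112]
force: [3.9, -2.3, 10.3]
width: 22.3
```

{"name": "move_arm", "arguments": {"moves": [[[-0.0073,0,0.0005,0,0,0],[-0.0146,0,0.0002,0,0,0],[-0.0219,0,-0.0008,0,0,0],[-0.029,0,-0.0026,0,0,0]]]}}

```text
clock: 16.18
eef_pos: [544.8, 171.0, 44.6]
tool_rot: [3.141, -0.006, 0.112]
force: [4.5, -1.6, 2.0]
width: 22.2
```

{"name": "move_arm", "arguments": {"moves": [[[-0.0069,0,-0.0025,0,0,0],[-0.0135,0,-0.0058,0,0,0],[-0.0197,0,-0.0097,0,0,0],[-0.0254,0,-0.0142,0,0,0]]]}}

```text
clock: 16.68
eef_pos: [518.4, 168.2, 58.4]
tool_rot: [3.141, -0.004, 0.112]
force: [5.0, -1.7, 1.2]
width: 22.1
```

{"name": "move_arm", "arguments": {"moves": [[[-0.0053,0,-0.0051,0,0,0],[-0.0099,0,-0.0107,0,0,0],[-0.014,0,-0.0168,0,0,0],[-0.0174,0,-0.0233,0,0,0]]]}}

```text
clock: 17.18
eef_pos: [500.1, 166.3, 82.0]
tool_rot: [3.142, -0.002, 0.113]
force: [5.5, -2.2, -0.4]
width: 22.3
```

{"name": "move_arm", "arguments": {"moves": [[[-0.0027,0,-0.0068,0,0,0],[-0.0047,0,-0.0139,0,0,0],[-0.006,0,-0.0211,0,0,0],[-0.0064,0,-0.0284,0,0,0]]]}}

```text
clock: 17.68
eef_pos: [493.2, 165.6, 110.5]
tool_rot: [3.142, -0.001, 0.113]
force: [5.0, -2.1, -1.7]
width: 22.2
```

```bash
cat > data.py <<'E'
import numpy as np
# x,y,z,fx,fy,fz,dir
D=np.array([
[498.7,166.1,139.5,2.2,1.1,-3.1,-1],[514.7,167.8,162.8,-.6,-.5,-2.3,-1],[540.3,170.6,178.3,-3.3,-.8,4.9,-1],
[570.3,173.8,181.8,-.9,-1.2,4.0,-1],[597.9,176.7,172.7,-.6,-2.5,4.6,-1],[619.3,179,153.2,.9,-2.4,4.1,-1],
[631.1,180.3,126.5,.6,-4.2,4.9,-1],[630.9,180.3,97.3,-.1,-3.9,5.5,-1],[619,179,70.7,-1.3,-4,9.3,-1],
[598.5,176.8,51.8,-.6,-3.7,14,-1],[573.9,174.2,42.9,3.9,-2.3,10.3,-1],[544.8,171,44.6,4.5,-1.6,2.0,-1],
[518.4,168.2,58.4,5,-1.7,1.2,-1],[500.1,166.3,82,5.5,-2.2,-.4,-1],[493.2,165.6,110.5,5,-2.1,-1.7,-1]])
E
cat > fitf.py <<'E'
from data import D
import numpy as np
from scipy.optimize import least_squares
u=np.array([np.cos(.113),np.sin(.113)])
P=np.c_[D[:,:2]@u,D[:,2]]
r=least_squares(lambda q:np.hypot(P[:,0]-q[0],P[:,1]-q[1])-q[2],[580,111,70]);print("circ",r.x.round(2),r.fun.round(1))
c=r.x[:2];phi=np.arctan2(P[:,1]-c[1],P[:,0]-c[0])
F=np.c_[D[:,3:5]@u,D[:,5]]
tp=np.c_[-np.sin(phi),np.cos(phi)];rd=np.c_[np.cos(phi),np.sin(phi)]
Ft=-(F*tp).sum(1);Fr=-(F*rd).sum(1)   # applied by tool, along +phi
d=D[:,6]
A=np.c_[d,np.cos(phi),np.sin(phi)]
def rep(A,w=None,lab=""):
    f=lambda q:(A@q-Ft)
    s=least_squares(f,np.zeros(A.shape[1]),loss="soft_l1",f_scale=.7);q=s.x
    amp=np.hypot(q[1],q[2]);delta=np.degrees(np.arctan2(-q[2],q[1]))
    print(lab,"D %.2f amp %.2f (Nm %.3f) delta %.1f  target phi %.1f"%(q[0],amp,amp*.07,delta,(-90-delta)%360),q[3:].round(2));return f(q)
e=rep(A)
e2=rep(np.c_[A,Fr],lab="with radial")
for k in range(len(D)): print("%.0f dir%+d Ft %.1f Fr %.1f fy %.1f res %.1f"%(np.degrees(phi[k])%360,d[k],Ft[k],Fr[k],D[k,4],e[k]))
E
python3 fitf.py
```

```text
circ [578.81 112.15  70.04] [ 0.1  0.1 -0.1  0.  -0.  -0.   0.  -0.1 -0.   0.1  0.1 -0.1 -0.1 -0.1
  0.1]
 D 3.45 amp 2.18 (Nm 0.152) delta -137.3  target phi 47.3 []
with radial D 3.11 amp 1.80 (Nm 0.126) delta -163.3  target phi 73.3 [-0.16]
157 dir-1 Ft -2.0 Fr 3.3 fy 1.1 res 0.6
134 dir-1 Ft -2.1 Fr 1.2 fy -0.5 res 0.8
109 dir-1 Ft -1.6 Fr -5.7 fy -0.8 res 0.1
84 dir-1 Ft -1.4 Fr -3.9 fy -1.2 res -0.7
60 dir-1 Ft -3.1 Fr -3.5 fy -2.5 res 0.1
36 dir-1 Ft -3.0 Fr -2.9 fy -2.4 res -0.9
12 dir-1 Ft -4.8 Fr -1.1 fy -4.2 res 0.1
348 dir-1 Ft -5.3 Fr 1.7 fy -3.9 res -0.1
324 dir-1 Ft -6.5 Fr 6.9 fy -4.0 res 0.8
301 dir-1 Ft -6.3 Fr 12.6 fy -3.7 res 0.7
279 dir-1 Ft -5.2 Fr 9.6 fy -2.3 res 0.0
255 dir-1 Ft -3.6 Fr 3.0 fy -1.6 res -0.8
230 dir-1 Ft -2.9 Fr 4.0 fy -1.7 res -0.7
206 dir-1 Ft -2.6 Fr 4.5 fy -2.2 res -0.0
181 dir-1 Ft -1.8 Fr 4.7 fy -2.1 res -0.1
```

```bash
python3 arc.py 180.8 5 18 4
```

```text
200.8: [[0.0004,0,0.0061,0,0,0],[0.0012,0,0.0121,0,0,0],[0.0026,0,0.0181,0,0,0],[0.0046,0,0.0239,0,0,0]]
220.8: [[0.0024,0,0.0056,0,0,0],[0.0053,0,0.0110,0,0,0],[0.0087,0,0.0161,0,0,0],[0.0124,0,0.0209,0,0,0]]
240.8: [[0.0042,0,0.0044,0,0,0],[0.0087,0,0.0085,0,0,0],[0.0136,0,0.0122,0,0,0],[0.0188,0,0.0154,0,0,0]]
260.8: [[0.0055,0,0.0027,0,0,0],[0.0111,0,0.0050,0,0,0],[0.0170,0,0.0068,0,0,0],[0.0230,0,0.0080,0,0,0]]
280.8: [[0.0061,0,0.0007,0,0,0],[0.0122,0,0.0009,0,0,0],[0.0183,0,0.0005,0,0,0],[0.0243,0,-0.0003,0,0,0]]
300.8: [[0.0059,0,-0.0014,0,0,0],[0.0117,0,-0.0033,0,0,0],[0.0173,0,-0.0057,0,0,0],[0.0227,0,-0.0086,0,0,0]]
320.8: [[0.0051,0,-0.0034,0,0,0],[0.0099,0,-0.0071,0,0,0],[0.0143,0,-0.0113,0,0,0],[0.0184,0,-0.0159,0,0,0]]
340.8: [[0.0036,0,-0.0049,0,0,0],[0.0069,0,-0.0101,0,0,0],[0.0096,0,-0.0155,0,0,0],[0.0119,0,-0.0212,0,0,0]]
360.8: [[0.0018,0,-0.0058,0,0,0],[0.0030,0,-0.0118,0,0,0],[0.0037,0,-0.0179,0,0,0],[0.0039,0,-0.0240,0,0,0]]
380.8: [[-0.0004,0,-0.0061,0,0,0],[-0.0012,0,-0.0121,0,0,0],[-0.0026,0,-0.0181,0,0,0],[-0.0046,0,-0.0239,0,0,0]]
400.8: [[-0.0024,0,-0.005
[... 161 characters left out ...]
.0122,0,0,0],[-0.0188,0,-0.0154,0,0,0]]
440.8: [[-0.0055,0,-0.0027,0,0,0],[-0.0111,0,-0.0050,0,0,0],[-0.0170,0,-0.0068,0,0,0],[-0.0230,0,-0.0080,0,0,0]]
460.8: [[-0.0061,0,-0.0007,0,0,0],[-0.0122,0,-0.0009,0,0,0],[-0.0183,0,-0.0005,0,0,0],[-0.0243,0,0.0003,0,0,0]]
480.8: [[-0.0059,0,0.0014,0,0,0],[-0.0117,0,0.0033,0,0,0],[-0.0173,0,0.0057,0,0,0],[-0.0227,0,0.0086,0,0,0]]
500.8: [[-0.0051,0,0.0034,0,0,0],[-0.0099,0,0.0071,0,0,0],[-0.0143,0,0.0113,0,0,0],[-0.0184,0,0.0159,0,0,0]]
520.8: [[-0.0036,0,0.0049,0,0,0],[-0.0069,0,0.0101,0,0,0],[-0.0096,0,0.0155,0,0,0],[-0.0119,0,0.0212,0,0,0]]
540.8: [[-0.0018,0,0.0058,0,0,0],[-0.0030,0,0.0118,0,0,0],[-0.0037,0,0.0179,0,0,0],[-0.0039,0,0.0240,0,0,0]]
```

{"name": "move_arm", "arguments": {"moves": [[[0.0004,0.0001,0.0058,0,0,0],[0.0013,0.0002,0.0116,0,0,0],[0.0028,0.0003,0.0173,0,0,0],[0.0048,0.0003,0.0229,0,0,0]]]}}

```text
clock: 18.18
eef_pos: [497.6, 166.1, 87.7]
tool_rot: [-3.141, 0.0, 0.113]
force: [2.3, -0.6, 6.2]
width: 22.3
```

{"name": "move_arm", "arguments": {"moves": [[[0.0024,0,0.0056,0,0,0],[0.0053,0,0.011,0,0,0],[0.0087,0,0.0161,0,0,0],[0.0124,0,0.0209,0,0,0]]]}}

```text
clock: 18.68
eef_pos: [509.8, 167.3, 66.8]
tool_rot: [-3.141, 0.0, 0.113]
force: [2.0, -2.3, 7.2]
width: 22.2
```

{"name": "move_arm", "arguments": {"moves": [[[0.0042,0,0.0044,0,0,0],[0.0087,0,0.0085,0,0,0],[0.0136,0,0.0122,0,0,0],[0.0188,0,0.0154,0,0,0]]]}}

```text
clock: 19.18
eef_pos: [528.1, 169.3, 51.4]
tool_rot: [-3.141, 0.001, 0.113]
force: [0.8, -2.2, 7.7]
width: 22.1
```

{"name": "move_arm", "arguments": {"moves": [[[0.0055,0,0.0027,0,0,0],[0.0111,0,0.005,0,0,0],[0.017,0,0.0068,0,0,0],[0.023,0,0.008,0,0,0]]]}}

```text
clock: 19.68
eef_pos: [550.0, 171.6, 43.3]
tool_rot: [-3.141, 0.003, 0.113]
force: [-1.0, -2.7, 7.3]
width: 22.0
```

{"name": "move_arm", "arguments": {"moves": [[[0.0061,0,0.0007,0,0,0],[0.0122,0,0.0009,0,0,0],[0.0183,0,0.0005,0,0,0],[0.0243,0,-0.0003,0,0,0]]]}}

```text
clock: 20.18
eef_pos: [574.0, 174.1, 43.1]
tool_rot: [3.141, 0.004, 0.113]
force: [-2.2, -2.9, 5.3]
width: 22.3
```

{"name": "move_arm", "arguments": {"moves": [[[0.0059,0,-0.0014,0,0,0],[0.0117,0,-0.0033,0,0,0],[0.0173,0,-0.0057,0,0,0],[0.0227,0,-0.0086,0,0,0]]]}}

```text
clock: 20.68
eef_pos: [598.2, 176.8, 51.9]
tool_rot: [3.141, 0.001, 0.113]
force: [-2.0, -3.8, 3.6]
width: 22.5
```

{"name": "move_arm", "arguments": {"moves": [[[0.0051,0,-0.0034,0,0,0],[0.0099,0,-0.0071,0,0,0],[0.0143,0,-0.0113,0,0,0],[0.0184,0,-0.0159,0,0,0]]]}}

```text
clock: 21.18
eef_pos: [616.8, 178.8, 67.9]
tool_rot: [3.141, 0.0, 0.113]
force: [-2.2, -5.5, 1.1]
width: 22.1
```

{"name": "move_arm", "arguments": {"moves": [[[0.0036,0,-0.0049,0,0,0],[0.0069,0,-0.0101,0,0,0],[0.0096,0,-0.0155,0,0,0],[0.0119,0,-0.0212,0,0,0]]]}}

```text
clock: 21.68
eef_pos: [628.6, 180.0, 89.1]
tool_rot: [3.141, 0.0, 0.113]
force: [-1.4, -4.2, -1.0]
width: 22.4
```

{"name": "move_arm", "arguments": {"moves": [[[0.0018,0,-0.0058,0,0,0],[0.003,0,-0.0118,0,0,0],[0.0037,0,-0.0179,0,0,0],[0.0039,0,-0.024,0,0,0]]]}}

```text
clock: 22.18
eef_pos: [632.5, 180.4, 113.1]
tool_rot: [3.141, -0.0, 0.113]
force: [-1.1, -4.8, -1.7]
width: 22.3
```

{"name": "move_arm", "arguments": {"moves": [[[-0.0004,0.0001,-0.0061,0,0,0],[-0.0012,0.0002,-0.0121,0,0,0],[-0.0026,0.0003,-0.0181,0,0,0],[-0.0046,0.0003,-0.0239,0,0,0]]]}}

```text
clock: 22.68
eef_pos: [627.9, 180.0, 137.3]
tool_rot: [3.141, -0.001, 0.113]
force: [-0.1, -4.4, -1.7]
width: 22.4
```

{"name": "move_arm", "arguments": {"moves": [[[-0.0024,0,-0.0056,0,0,0],[-0.0053,0,-0.011,0,0,0],[-0.0087,0,-0.0161,0,0,0],[-0.0124,0,-0.0209,0,0,0]]]}}

```text
clock: 23.18
eef_pos: [615.6, 178.6, 158.1]
tool_rot: [3.141, -0.001, 0.113]
force: [1.0, -4.9, -3.8]
width: 21.9
```

{"name": "move_arm", "arguments": {"moves": [[[-0.0042,0,-0.0044,0,0,0],[-0.0087,0,-0.0085,0,0,0],[-0.0136,0,-0.0122,0,0,0],[-0.0188,0,-0.0154,0,0,0]]]}}

```text
clock: 23.68
eef_pos: [596.9, 176.7, 173.4]
tool_rot: [3.142, -0.001, 0.113]
force: [2.5, -4.5, -4.4]
width: 22.1
```

{"name": "move_arm", "arguments": {"moves": [[[-0.0055,0,-0.0027,0,0,0],[-0.0111,0,-0.005,0,0,0],[-0.017,0,-0.0068,0,0,0],[-0.023,0,-0.008,0,0,0]]]}}

```text
clock: 24.18
eef_pos: [574.8, 174.3, 181.4]
tool_rot: [3.142, -0.003, 0.113]
force: [3.0, -3.9, -7.7]
width: 22.4
```

{"name": "move_arm", "arguments": {"moves": [[[-0.0061,0,-0.0007,0,0,0],[-0.0122,0,-0.0009,0,0,0],[-0.0183,0,-0.0005,0,0,0],[-0.0243,0,0.0003,0,0,0]]]}}

```text
clock: 24.68
eef_pos: [552.2, 171.9, 181.5]
tool_rot: [-3.141, -0.006, 0.113]
force: [6.9, -3.6, -6.8]
width: 21.9
```

{"name": "move_arm", "arguments": {"moves": [[[-0.0059,0,0.0014,0,0,0],[-0.0117,0,0.0033,0,0,0],[-0.0173,0,0.0057,0,0,0],[-0.0227,0,0.0086,0,0,0]]]}}

```text
clock: 25.18
eef_pos: [531.0, 169.7, 174.4]
tool_rot: [-3.14, -0.009, 0.113]
force: [4.8, -3.3, 3.1]
width: 22.2
```

{"name": "move_arm", "arguments": {"moves": [[[-0.0051,0,0.0034,0,0,0],[-0.0099,0,0.0071,0,0,0],[-0.0143,0,0.0113,0,0,0],[-0.0184,0,0.0159,0,0,0]]]}}

```text
clock: 25.68
eef_pos: [510.8, 167.5, 158.4]
tool_rot: [-3.14, -0.005, 0.113]
force: [0.5, -4.9, 8.1]
width: 22.5
```

{"name": "move_arm", "arguments": {"moves": [[[-0.0036,0,0.0049,0,0,0],[-0.0069,0,0.0101,0,0,0],[-0.0096,0,0.0155,0,0,0],[-0.0119,0,0.0212,0,0,0]]]}}

```text
clock: 26.18
eef_pos: [497.7, 166.1, 136.6]
tool_rot: [-3.14, -0.003, 0.113]
force: [-0.7, -4.0, 6.2]
width: 22.5
```

{"name": "move_arm", "arguments": {"moves": [[[-0.0018,0,0.0058,0,0,0],[-0.003,0,0.0118,0,0,0],[-0.0037,0,0.0179,0,0,0],[-0.0039,0,0.024,0,0,0]]]}}

```text
clock: 26.68
eef_pos: [493.3, 165.6, 112.1]
tool_rot: [-3.14, -0.001, 0.113]
force: [-0.3, -4.8, 3.9]
width: 22.2
```

```bash
cat >> data.py <<'E'
D=np.vstack([D,[
[497.6,166.1,87.7,2.3,-.6,6.2,1],[509.8,167.3,66.8,2,-2.3,7.2,1],[528.1,169.3,51.4,.8,-2.2,7.7,1],[550,171.6,43.3,-1,-2.7,7.3,1],
[574,174.1,43.1,-2.2,-2.9,5.3,1],[598.2,176.8,51.9,-2,-3.8,3.6,1],[616.8,178.8,67.9,-2.2,-5.5,1.1,1],[628.6,180,89.1,-1.4,-4.2,-1,1],
[632.5,180.4,113.1,-1.1,-4.8,-1.7,1],[627.9,180,137.3,-.1,-4.4,-1.7,1],[615.6,178.6,158.1,1,-4.9,-3.8,1],[596.9,176.7,173.4,2.5,-4.5,-4.4,1],
[574.8,174.3,181.4,3,-3.9,-7.7,1],[552.2,171.9,181.5,6.9,-3.6,-6.8,1],[531,169.7,174.4,4.8,-3.3,3.1,1],[510.8,167.5,158.4,.5,-4.9,8.1,1],
[497.7,166.1,136.6,-.7,-4,6.2,1],[493.3,165.6,112.1,-.3,-4.8,3.9,1]]])
E
python3 fitf.py
cat >> fitf.py <<'E'
print()
for s in(-1,1):
    m=d==s;B=A[m];q=np.linalg.lstsq(B,Ft[m],rcond=None)[0];print(s,q.round(2),"target",(-90-np.degrees(np.arctan2(-q[2],q[1])))%360)
# with 2-param friction: drag + mu*|Frad tot| and bias
Nn=np.sqrt(Fr**2+D[:,4]**2*0)
for lab,X in (("absFr",d*abs(Fr)),("absfy",d*abs(D[:,4])),("fy",D[:,4])):
    q,rs,_,_=np.linalg.lstsq(np.c_[A,X],Ft,rcond=None);print(lab,q.round(2),"target",(-90-np.degrees(np.arctan2(-q[2],q[1])))%360,rs)
q,rs,_,_=np.linalg.lstsq(A,Ft,rcond=None);print("plain",q.round(2),"target",(-90-np.degrees(np.arctan2(-q[2],q[1])))%360,rs)
# joint LS for cos/sin with second harmonic
E
python3 fitf.py|tail -8
```

```text
circ [578.82 112.18  70.04] [ 0.1  0.  -0.1 -0.  -0.  -0.1  0.  -0.1 -0.   0.2  0.1 -0.  -0.1 -0.
  0.1  0.   0.   0.1  0.1 -0.1 -0.1 -0.  -0.1 -0.1 -0.   0.1  0.1  0.2
  0.1 -0.  -0.2 -0.1 -0. ]
 D 3.41 amp 2.26 (Nm 0.158) delta -141.8  target phi 51.8 []
with radial D 3.43 amp 2.17 (Nm 0.152) delta -144.6  target phi 54.6 [-0.04]
157 dir-1 Ft -2.0 Fr 3.3 fy 1.1 res 0.7
134 dir-1 Ft -2.1 Fr 1.2 fy -0.5 res 0.9
109 dir-1 Ft -1.6 Fr -5.7 fy -0.8 res 0.1
84 dir-1 Ft -1.4 Fr -3.9 fy -1.2 res -0.8
60 dir-1 Ft -3.1 Fr -3.5 fy -2.5 res -0.0
36 dir-1 Ft -3.0 Fr -2.9 fy -2.4 res -1.1
12 dir-1 Ft -4.8 Fr -1.1 fy -4.2 res -0.1
348 dir-1 Ft -5.3 Fr 1.7 fy -3.9 res -0.2
324 dir-1 Ft -6.5 Fr 6.9 fy -4.0 res 0.8
301 dir-1 Ft -6.3 Fr 12.6 fy -3.7 res 0.7
279 dir-1 Ft -5.2 Fr 9.6 fy -2.3 res 0.1
255 dir-1 Ft -3.6 Fr 3.0 fy -1.6 res -0.7
230 dir-1 Ft -2.9 Fr 4.0 fy -1.7 res -0.4
206 dir-1 Ft -2.6 Fr 4.5 fy -2.2 res 0.2
181 dir-1 Ft -1.8 Fr 4.7 fy -2.1 res 0.1
200 dir+1 Ft 5.0 Fr 4.2 fy -0.6 res -0.4
220 dir+1 Ft 4.4 Fr 6.0 fy -2.3 res -0.5
240 dir+1 Ft 3.4 Fr 6.9 fy -2.2 res -0.3
259 dir+1 Ft 2.6 Fr 
[... 292 characters left out ...]
es -0.2
61 dir+1 Ft 3.9 Fr 2.9 fy -4.5 res -0.1
80 dir+1 Ft 3.8 Fr 7.2 fy -3.9 res 0.7
99 dir+1 Ft 5.3 Fr 7.7 fy -3.6 res -0.3
117 dir+1 Ft 5.3 Fr -0.7 fy -3.3 res 0.1
139 dir+1 Ft 6.0 Fr -5.4 fy -4.9 res -0.4
160 dir+1 Ft 5.4 Fr -3.2 fy -4.0 res 0.2
180 dir+1 Ft 3.9 Fr -0.8 fy -4.8 res 1.3
180 dir+1 Ft 3.9 Fr -0.8 fy -4.8 res 1.3

-1 [ 3.44 -1.59  1.49] target 46.82023056525978
1 [ 3.31 -1.89  1.36] target 54.217970414420336
absFr [ 3.04 -1.7   1.37  0.08] target 51.048327931162675 [8.5867837]
absfy [ 3.67 -1.76  1.48 -0.1 ] target 49.90182641030296 [9.44374817]
fy [ 3.41 -1.72  1.42  0.03] target 50.38719827795887 [9.63417761]
plain [ 3.37 -1.75  1.42] target 51.01462968378425 [9.96846128]
```

```bash
python3 arc.py 180.8 -5 12 3; echo; python3 arc.py 0.8 5 7 3; echo; python3 arc.py 105.8 -5 4 3
```

```text
165.8: [[0.0002,0,-0.0061,0,0,0],[0.0009,0,-0.0122,0,0,0],[0.0021,0,-0.0181,0,0,0]]
150.8: [[0.0018,0,-0.0058,0,0,0],[0.0040,0,-0.0115,0,0,0],[0.0068,0,-0.0170,0,0,0]]
135.8: [[0.0032,0,-0.0052,0,0,0],[0.0069,0,-0.0101,0,0,0],[0.0109,0,-0.0147,0,0,0]]
120.8: [[0.0044,0,-0.0042,0,0,0],[0.0092,0,-0.0080,0,0,0],[0.0143,0,-0.0113,0,0,0]]
105.8: [[0.0054,0,-0.0029,0,0,0],[0.0110,0,-0.0053,0,0,0],[0.0168,0,-0.0072,0,0,0]]
90.8: [[0.0059,0,-0.0014,0,0,0],[0.0120,0,-0.0023,0,0,0],[0.0181,0,-0.0026,0,0,0]]
75.8: [[0.0061,0,0.0002,0,0,0],[0.0122,0,0.0009,0,0,0],[0.0181,0,0.0021,0,0,0]]
60.8: [[0.0058,0,0.0018,0,0,0],[0.0115,0,0.0040,0,0,0],[0.0170,0,0.0068,0,0,0]]
45.8: [[0.0052,0,0.0032,0,0,0],[0.0101,0,0.0069,0,0,0],[0.0147,0,0.0109,0,0,0]]
30.8: [[0.0042,0,0.0044,0,0,0],[0.0080,0,0.0092,0,0,0],[0.0113,0,0.0143,0,0,0]]
15.8: [[0.0029,0,0.0054,0,0,0],[0.0053,0,0.0110,0,0,0],[0.0072,0,0.0168,0,0,0]]
0.8: [[0.0014,0,0.0059,0,0,0],[0.0023,0,0.0120,0,0,0],[0.0026,0,0.0181,0,0,0]]

15.8: [[-0.0004,0,-0.0061,0,0,0],[-0.0012,0,-0.0121,0,0,0],[-0.0026,0,-0.0181,0,0,0]]
30.8: [[-0.0019,0,-0.0058,0,0,0],[-0.0043,0,-0.0114,0,0,0],[-0.0072,0,-0.0168,0,0,0]]
45.8: [[-0.0034,0,-0.0051,0,0,0],[-0.0071,0,-0.0099,0,0,0],[-0.0113,0,-0.0143,0,0,0]]
60.8: [[-0.0046,0,-0.0041,0,0,0],[-0.0095,0,-0.0077,0,0,0],[-0.0147,0,-0.0109,0,0,0]]
75.8: [[-0.0055,0,-0.0027,0,0,0],[-0.0111,0,-0.0050,0,0,0],[-0.0170,0,-0.0068,0,0,0]]
90.8: [[-0.0060,0,-0.0012,0,0,0],[-0.0120,0,-0.0020,0,0,0],[-0.0181,0,-0.0021,0,0,0]]
105.8: [[-0.0061,0,0.0004,0,0,0],[-0.0121,0,0.0012,0,0,0],[-0.0181,0,0.0026,0,0,0]]

90.8: [[0.0059,0,-0.0014,0,0,0],[0.0120,0,-0.0023,0,0,0],[0.0181,0,-0.0026,0,0,0]]
75.8: [[0.0061,0,0.0002,0,0,0],[0.0122,0,0.0009,0,0,0],[0.0181,0,0.0021,0,0,0]]
60.8: [[0.0058,0,0.0018,0,0,0],[0.0115,0,0.0040,0,0,0],[0.0170,0,0.0068,0,0,0]]
45.8: [[0.0052,0,0.0032,0,0,0],[0.0101,0,0.0069,0,0,0],[0.0147,0,0.0109,0,0,0]]
```

{"name": "move_arm", "arguments": {"moves": [[[0.0002,0.0001,-0.0061,0,0,0],[0.0009,0.0003,-0.0122,0,0,0],[0.0021,0.0004,-0.0181,0,0,0]]]}}

```text
clock: 27.05
eef_pos: [495.6, 165.8, 130.2]
tool_rot: [-3.14, -0.001, 0.114]
force: [1.7, -0.7, -1.7]
width: 22.3
```

{"name": "move_arm", "arguments": {"moves": [[[0.0018,0,-0.0058,0,0,0],[0.004,0,-0.0115,0,0,0],[0.0068,0,-0.017,0,0,0]]]}}

```text
clock: 27.42
eef_pos: [502.3, 166.5, 146.8]
tool_rot: [-3.14, -0.0, 0.114]
force: [1.2, 2.4, -1.2]
width: 22.2
```

{"name": "move_arm", "arguments": {"moves": [[[0.0032,0,-0.0052,0,0,0],[0.0069,0,-0.0101,0,0,0],[0.0109,0,-0.0147,0,0,0]]]}}

```text
clock: 27.8
eef_pos: [513.1, 167.6, 161.2]
tool_rot: [-3.141, -0.0, 0.114]
force: [1.7, 5.4, -3.9]
width: 22.1
```

{"name": "move_arm", "arguments": {"moves": [[[0.0044,0,-0.0042,0,0,0],[0.0092,0,-0.008,0,0,0],[0.0143,0,-0.0113,0,0,0]]]}}

```text
clock: 28.18
eef_pos: [527.0, 169.0, 172.3]
tool_rot: [-3.141, 0.001, 0.113]
force: [0.9, 4.2, -4.0]
width: 22.4
```

{"name": "move_arm", "arguments": {"moves": [[[0.0054,0,-0.0029,0,0,0],[0.011,0,-0.0053,0,0,0],[0.0168,0,-0.0072,0,0,0]]]}}

```text
clock: 28.55
eef_pos: [543.0, 170.8, 179.4]
tool_rot: [-3.141, 0.002, 0.113]
force: [-0.6, 5.2, -1.8]
width: 22.4
```

{"name": "move_arm", "arguments": {"moves": [[[0.0059,0,-0.0014,0,0,0],[0.012,0,-0.0023,0,0,0],[0.0181,0,-0.0026,0,0,0]]]}}

```text
clock: 28.92
eef_pos: [561.1, 172.7, 182.2]
tool_rot: [-3.141, 0.002, 0.113]
force: [-2.2, 4.2, 0.6]
width: 22.0
```

{"name": "move_arm", "arguments": {"moves": [[[0.0061,0,0.0002,0,0,0],[0.0122,0,0.0009,0,0,0],[0.0181,0,0.0021,0,0,0]]]}}

```text
clock: 29.3
eef_pos: [579.6, 174.7, 180.2]
tool_rot: [-3.141, 0.001, 0.113]
force: [-2.9, 5.2, 1.9]
width: 22.0
```

{"name": "move_arm", "arguments": {"moves": [[[0.0058,0,0.0018,0,0,0],[0.0115,0,0.004,0,0,0],[0.017,0,0.0068,0,0,0]]]}}

```text
clock: 29.68
eef_pos: [596.9, 176.5, 173.4]
tool_rot: [-3.141, 0.0, 0.113]
force: [-2.2, 4.1, 2.2]
width: 22.2
```

{"name": "move_arm", "arguments": {"moves": [[[0.0052,0,0.0032,0,0,0],[0.0101,0,0.0069,0,0,0],[0.0147,0,0.0109,0,0,0]]]}}

```text
clock: 30.05
eef_pos: [611.6, 178.1, 162.3]
tool_rot: [-3.141, -0.0, 0.113]
force: [-2.4, 5.0, 3.8]
width: 22.1
```

{"name": "move_arm", "arguments": {"moves": [[[0.0042,0,0.0044,0,0,0],[0.008,0,0.0092,0,0,0],[0.0113,0,0.0143,0,0,0]]]}}

```text
clock: 30.42
eef_pos: [622.9, 179.3, 147.9]
tool_rot: [-3.141, -0.0, 0.113]
force: [-2.4, 4.6, 4.4]
width: 22.0
```

{"name": "move_arm", "arguments": {"moves": [[[0.0029,0,0.0054,0,0,0],[0.0053,0,0.011,0,0,0],[0.0072,0,0.0168,0,0,0]]]}}

```text
clock: 30.8
eef_pos: [630.0, 180.0, 130.9]
tool_rot: [-3.142, -0.0, 0.113]
force: [-1.5, 4.0, 3.5]
width: 22.3
```

{"name": "move_arm", "arguments": {"moves": [[[0.0014,0,0.0059,0,0,0],[0.0023,0,0.012,0,0,0],[0.0026,0,0.0181,0,0,0]]]}}

```text
clock: 31.18
eef_pos: [632.5, 180.3, 112.8]
tool_rot: [-3.142, -0.001, 0.113]
force: [-0.7, 5.3, 5.4]
width: 21.8
```

{"name": "move_arm", "arguments": {"moves": [[[-0.0004,0,-0.0061,0,0,0],[-0.0012,0,-0.0121,0,0,0],[-0.0026,0,-0.0181,0,0,0]]]}}

```text
clock: 31.55
eef_pos: [630.2, 180.0, 130.3]
tool_rot: [3.141, -0.001, 0.113]
force: [1.7, 4.9, -1.8]
width: 22.2
```

{"name": "move_arm", "arguments": {"moves": [[[-0.0019,0,-0.0058,0,0,0],[-0.0043,0,-0.0114,0,0,0],[-0.0072,0,-0.0168,0,0,0]]]}}

```text
clock: 31.92
eef_pos: [623.2, 179.3, 147.3]
tool_rot: [3.141, -0.002, 0.113]
force: [1.4, 5.9, -2.1]
width: 22.5
```

{"name": "move_arm", "arguments": {"moves": [[[-0.0034,0,-0.0051,0,0,0],[-0.0071,0,-0.0099,0,0,0],[-0.0113,0,-0.0143,0,0,0]]]}}

```text
clock: 32.3
eef_pos: [612.2, 178.1, 161.7]
tool_rot: [3.141, -0.002, 0.113]
force: [2.6, 5.6, -1.9]
width: 22.2
```

{"name": "move_arm", "arguments": {"moves": [[[-0.0046,0,-0.0041,0,0,0],[-0.0095,0,-0.0077,0,0,0],[-0.0147,0,-0.0109,0,0,0]]]}}

```text
clock: 32.67
eef_pos: [598.0, 176.6, 172.8]
tool_rot: [-3.142, -0.003, 0.113]
force: [3.1, 7.1, -1.5]
width: 22.0
```

{"name": "move_arm", "arguments": {"moves": [[[-0.0055,0,-0.0027,0,0,0],[-0.0111,0,-0.005,0,0,0],[-0.017,0,-0.0068,0,0,0]]]}}

```text
clock: 33.05
eef_pos: [581.5, 174.9, 179.8]
tool_rot: [-3.141, -0.004, 0.113]
force: [3.7, 5.9, -1.5]
width: 22.2
```

{"name": "move_arm", "arguments": {"moves": [[[-0.006,0,-0.0012,0,0,0],[-0.012,0,-0.002,0,0,0],[-0.0181,0,-0.0021,0,0,0]]]}}

```text
clock: 33.42
eef_pos: [564.2, 173.0, 182.2]
tool_rot: [-3.141, -0.006, 0.113]
force: [4.9, 6.5, 0.4]
width: 22.3
```

{"name": "move_arm", "arguments": {"moves": [[[-0.0061,0,0.0004,0,0,0],[-0.0121,0,0.0012,0,0,0],[-0.0181,0,0.0026,0,0,0]]]}}

```text
clock: 33.8
eef_pos: [546.7, 171.1, 180.3]
tool_rot: [-3.141, -0.007, 0.113]
force: [4.6, 7.0, 4.7]
width: 22.0
```

```bash
cat >> data.py <<'E'
D=np.vstack([D,[
[495.6,165.8,130.2,1.7,-.7,-1.7,-1],[502.3,166.5,146.8,1.2,2.4,-1.2,-1],[513.1,167.6,161.2,1.7,5.4,-3.9,-1],[527,169,172.3,.9,4.2,-4,-1],
[543,170.8,179.4,-.6,5.2,-1.8,-1],[561.1,172.7,182.2,-2.2,4.2,.6,-1],[579.6,174.7,180.2,-2.9,5.2,1.9,-1],[596.9,176.5,173.4,-2.2,4.1,2.2,-1],
[611.6,178.1,162.3,-2.4,5,3.8,-1],[622.9,179.3,147.9,-2.4,4.6,4.4,-1],[630,180,130.9,-1.5,4,3.5,-1],[632.5,180.3,112.8,-.7,5.3,5.4,-1],
[630.2,180,130.3,1.7,4.9,-1.8,1],[623.2,179.3,147.3,1.4,5.9,-2.1,1],[612.2,178.1,161.7,2.6,5.6,-1.9,1],[598,176.6,172.8,3.1,7.1,-1.5,1],
[581.5,174.9,179.8,3.7,5.9,-1.5,1],[564.2,173,182.2,4.9,6.5,.4,1],[546.7,171.1,180.3,4.6,7,4.7,1]]])
E
python3 fitf.py | grep -v res
cat > more.py <<'E'
import io,contextlib
with contextlib.redirect_stdout(io.StringIO()):
    from fitf import *
tgt=lambda q:(-90-np.degrees(np.arctan2(-q[2],q[1])))%360
rng=np.random.default_rng(0)
for yaw in(.08,.113,.146):
    u=np.array([np.cos(yaw),np.sin(yaw)]);F=np.c_[D[:,3:5]@u,D[:,5]];Ft=-(F*tp).sum(1)
    n=len(Ft);T=[]
    for _ in range(400):
        i=rng.integers(0,n,n);T.append(tgt(np.linalg.lstsq(A[i],Ft[i],rcond=None)[0]))
    q=np.linalg.lstsq(A,Ft,rcond=None)[0]
    # with sensor bias in fx,fz orthogonal? drop reversal/jerky samples
    e=A@q-Ft;m=abs(e)<1;q2=np.linalg.lstsq(A[m],Ft[m],rcond=None)[0]
    print(yaw,tgt(q),np.std(T),q.round(2),tgt(q2),e.std())
E
python3 more.py
```

```text
circ [578.82 112.2   70.05] [ 0.1  0.  -0.2 -0.1 -0.1 -0.1  0.  -0.1 -0.   0.2  0.1 -0.  -0.1 -0.
  0.1  0.   0.   0.1  0.1 -0.1 -0.1 -0.  -0.1 -0.1 -0.   0.1  0.1  0.2
  0.1 -0.1 -0.2 -0.1 -0.1 -0.   0.   0.   0.1  0.1 -0.  -0.   0.   0.
  0.1 -0.  -0.1 -0.   0.  -0.   0.1  0.1 -0.  -0. ]
 D 3.45 amp 2.41 (Nm 0.169) delta -138.5  target phi 48.5 []
with radial D 3.45 amp 2.40 (Nm 0.168) delta -138.9  target phi 48.9 [-0.01]

-1 [ 3.37 -1.75  1.58] target 47.86466153884601
1 [ 3.45 -1.83  1.59] target 49.013090619064
absFr [ 3.29 -1.76  1.59  0.04] target 48.0246079832348 [14.93460778]
absfy [ 3.35 -1.78  1.59  0.02] target 48.18359880442125 [15.35484798]
fy [ 3.44 -1.79  1.49  0.05] target 50.18075992110957 [13.97074982]
plain [ 3.41 -1.78  1.6 ] target 48.01005644684787 [15.38720449]
0.08 48.386369819196915 2.4392684347215408 [ 3.42 -1.8   1.6 ] 51.10808909633633 0.5286788836840828
0.113 48.01005644684787 2.394096070875834 [ 3.41 -1.78  1.6 ] 49.66457467053536 0.5428848418350816
0.146 47.65709959311704 2.643800416982755 [ 3.39 -1.76  1.61] 49.053641992262385 0.5709404864066513
```

```bash
python3 arc.py 105.8 -6.255 1 9
```

```text
49.5: [[0.0075,0,-0.0017,0,0,0],[0.0150,0,-0.0025,0,0,0],[0.0227,0,-0.0026,0,0,0],[0.0303,0,-0.0017,0,0,0],[0.0377,0,-0.0001,0,0,0],[0.0450,0,0.0023,0,0,0],[0.0519,0,0.0055,0,0,0],[0.0584,0,0.0095,0,0,0],[0.0645,0,0.0141,0,0,0]]
```

{"name": "move_arm", "arguments": {"moves": [[[0.0075,-0.0001,-0.0017,0,0,0],[0.015,-0.0002,-0.0025,0,0,0],[0.0227,-0.0003,-0.0026,0,0,0],[0.0303,-0.0004,-0.0017,0,0,0],[0.0377,-0.0005,-0.0001,0,0,0],[0.045,-0.0005,0.0023,0,0,0],[0.0519,-0.0005,0.0055,0,0,0],[0.0584,-0.0005,0.0095,0,0,0],[0.0645,-0.0005,0.0141,0,0,0],[0.0645,-0.0005,0.0141,0,0,0],[0.0645,-0.0005,0.0141,0,0,0],[0.0645,-0.0005,0.0141,0,0,0],[0.0645,-0.0005,0.0141,0,0,0],[0.0645,-0.0005,0.0141,0,0,0]]]}}

```text
clock: 35.55
eef_pos: [609.0, 177.8, 164.7]
tool_rot: [3.141, -0.002, 0.113]
force: [2.8, 5.1, -0.5]
width: 22.3
```

```bash
python3 - <<'E'
from h import *
st=ctrl.read_state();e=st["eef_pos"];print(st["clock"],e,st["force"],abs(st["qd"]).max(),st["width"])
u=np.array([np.cos(.113),np.sin(.113)]);print("phi",np.degrees(np.arctan2(e[2]-112.2,e[:2]@u-578.82)))
for n in("side","top"):
    v=get_image(n)["color"];cv2.imwrite(f"pics/{n}5.png",v)
E
```

```text
35.55 [609.0386065  177.77013722 164.66337441] [ 2.76808927  5.11727439 -0.53095391] 0.0017650103550753333 22.29634094224486
phi 48.52208286135902
```

View pics/side5.png

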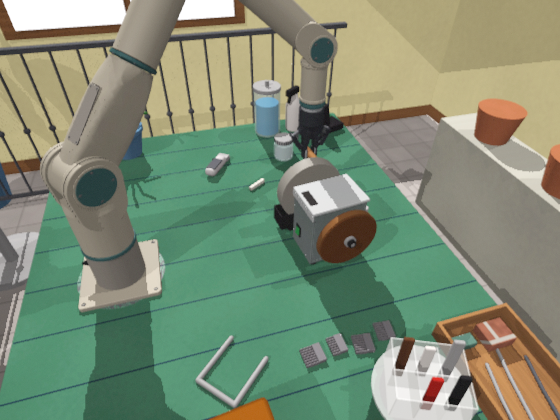

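View pics/top5.png

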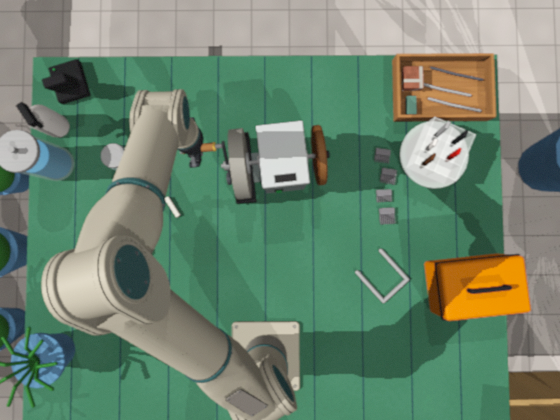

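The final views show the cover shut, the grip held up and away from the robot at about 49°, and the bystanders where they were. The arm is still, so I'm handing in.

```bash
python3 - <<'E'
from cell import job,ctrl
print(job.finish_job()); s=ctrl.read_state();print(s["clock"],s["force"])
E
```

```text
the job is handed in; nothing more can be done
None
the job is handed in; nothing more can be done
```

I shut the cover first, then turned the stone by its crank, and handed in at about 36 s with the heavy side estimated straight down. No verdict came back.

- **Cover:** I pressed the pad along its arc until the catch snapped. It then met a hard stop of about 20 N at 203.6 mm, against the expected 205 mm. Both later camera views show it lying flat.
- **Feeling the stone:** I gripped the crank and turned the stone one full turn each way, then part-way again each way (52 force readings). Drag came out at about 0.24 N m and the heavy side at about 0.17 N m, within the stated 0.15 to 0.21 N m.
- **Final position:** The heavy side is straight down with the crank grip about 48 to 50 degrees above level, on the side away from the robot. The scatter of the readings gives roughly ±2.5 degrees. Turning one way gave 47.9 degrees and the other 49.0. I stopped at 48.5 to 49.5 degrees.
- **Last checks:** The arm was motionless with the grip still held at 22 mm opening. About 5 N of sideways force remains along the grip and did not fully relax. The other things on the bench look unmoved in both views.

The finger opening read 22 mm on a sleeve listed as 24 mm, and the sleeve slid slightly between the pads a few times. I estimate those slips add up to about 1 degree of uncertainty to the final angle.

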